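Assemble a cam-locked mug rack and check it with the straightedge

ROBOT

A 7-joint arm with a two-finger parallel gripper is mounted at the origin on the work surface; the furniture and walls round the work are solid. World frame = base frame: x ahead of the robot, y to its left, z up, the work surface at z = 0. Lengths are in m, angles in rad, forces in N, time in s.
With the tool pointing down it reaches from about 0.4 to 0.9 m from the base axis. Payload 5.5 kg.
Tool frame: the origin (TCP) lies midway between the tips of the shut fingers; the grasp point (between the pads) lies 19 mm behind it; z points along the fingers, y is the line along which they close (so a half turn about z gives the same grasp; the last joint's range is limited). The gripper opens to 85 mm and grips with 20 to 120 N. Pads are 22 mm wide; open, the fingers measure 114 mm over their backs; the gripper's body (76 mm by 85 mm) begins 54 mm behind the grasp point. The pads swing forward as they close: fully open they stand 13 mm farther back than shut.
Start: joints at [-0.838, 0.501, -0.427, 1.55, 0.221, 1.138, -0.21], TCP at [0.294, 0.58, 0.231] pointing down, gripper open.
Joint ranges: [-2.88, 2.88], [-0.31, 2.03], [-1.54, 1.56], [0.2, 2.42], [-1.41, 4.55], [0.19, 2.02], [-2.57, 2.57]. Speed limits (rad/s): [2.57, 2.57, 3.14, 3.14, 3.14, 3.14, 3.14].

INTERFACE

Orientations are given as a rotation vector (axis times angle).
In Python, from plant import robot, imaging, order, nets gives the robot as it stands.
- The arm moves only by the tool play_rows, never from a script. Its argument "deltas" is a list of rows, each a list of 7 numbers: the turn, a rotation vector about the tool's x, y, z in units of 5 degrees (1.0 is 5 degrees), then the shift along the tool's x, y, z in units of 25 mm (1.0 is 25 mm), then the finger opening in mm, from 0 to 85.4. A call has 1 to 8 rows; each row is the pose to reach, as a shift and turn from the pose commanded when the call began, along the tool's axes at that moment; what a row does not reach only later rows make up. A row lasts 1/10 s, in which the tool goes at most 50 mm and 8.59 degrees, less where a joint would pass 70% of its speed; a pose out of reach is approached as far as the arm can. A call with a gripper value outside its range is refused whole. The fingers move at their own pace and stop on an object; the grip force is fixed at half the most. Time passes only in rows, so rows that repeat a pose let the fingers close. It gives the time, the measured TCP pose, the force, the opening and the grip force at its end, in the units of the state.
- robot.state(): the state, without advancing time (a new reading comes with each control period).
- imaging.snapshot(name): name is "scene" or "side" or "wrist"; returns (picture, depth): 480x640x3 uint8, red, green, blue; 480x640 float32, m along the optical axis (not along the pixel's ray), 0 where there is no reading.
- imaging.camera_info(name): a dict with "fx", "fy", "cx", "cy" (pixels), "R" (3x3) and "t" (3): a world point X has camera coordinates R X + t. Camera axes: x right, y down, z forward; pixel columns grow to the right and rows downward; lengths in m; the calibration is good to about 2 mm. The wrist camera is an equidistant fisheye: a pixel r from the principal point sees the ray r / f radians off the axis. A picture is of the moment at which its call begins: read the wrist's pose just before it. camera_info takes no time and is no camera call; for the wrist camera it gives the pose at the moment of the call.
- order.finish_job(): hands the job in; it is judged then, once.
Trained networks look in the newest picture that a camera, given by its name, has taken for a name from the list of things; names that differ only in an ending like _2 or _b are one class to them, and where a whole thing is asked for, a point or a joint stands for the part that bears it (a point fixed in the world has none). Each returns a list of dicts, best first, with "p" (0 to 1); they miss things now and then, are a little off and sometimes report something else, mostly with a low value. They report only what shows in the picture. A call takes as long as a camera call. They do not tell look-alikes from the thing itself.
- nets.regions_of(label, camera): "region" (480x640 bool, what is visible of it) and "extent" ([left, top, width, height] in pixels, round what is visible of it).
The state is a dict: "t": time; "joint_positions": joint angles; "qd": joint speeds; "joint_efforts": joint torques, N m; "position": TCP position; "tcp_rot": TCP orientation; "contact_force": force on the tool from outside, world axes, zero at the start; "wrist_torque": the same for the moment, N m; "width": finger opening in m; "finger_force": force on a finger pad.
Only numpy, scipy, OpenCV 4.12 (cv2) and the standard library are available. Lean on these libraries where they do the work, as an engineer would, in place of code of your own. Each camera call takes 0.05 s, during which the arm holds its last target. There are 200 camera calls.

TASK

Assemble the knock-down mug rack: put the two small green bottles that stand on the assembly board away in the grey tray, then lower every wooden arm into the rail slot of its colour, hook behind the rail, and quarter-turn the cam of that colour clockwise to its stop so that the arm is drawn tight against the rail. When all arms are tight, lay the straightedge flat on the board, centred on the rack (within about 2 cm), with its true edge flush against the front ends of the arms, and leave it there; do not disturb the mug or the food tub.

Things in the scene. Friction and masses are not known exactly. Their poses are not given: they have to be found in the camera images.
- rack: fixed plywood board 330 mm (y) x 225 mm (x -150 to 75), top at z = 12 mm, with the rack's dark wooden rail on it: 310 mm long (y), x 0 to 16 mm, 30 mm tall, with three slots, open at the top and right through, 22 mm wide, centred at y = 80, -20, -120 mm. Origin: middle of the rail's front face, at table height; x points back through the rail (from arms to cams), z up
- bay_blue (a point): where the blue arm's origin belongs: on the rail's front face at the board's top, 20 mm to +y of the slot; axes as the rack's (rack y = 100 mm). A small blue stripe on the board, 118 mm in front, marks it. With the cam open the arm is lowered in from above, x along the rack's x, shoulder 1 to 13 mm in front of the rail: its shank goes through the slot, its hook foot lands behind the cam
- bracket_blue: loose wooden arm with a blue dot, 160 g (may be absent). Shoulder 70 mm wide (y), x -14 to 0 mm; body 40 mm wide, x -80 to -14 mm, both 30 mm tall: grasp the body across its 40 mm. Steel L-hook, 24 mm tall: shank 12 mm wide at y = -20 mm, x 0 to 62, foot (x 54 to 62) reaching to y = +26 mm. Origin: middle of the shoulder's rear face (which meets the rail), underside; z up
- cam_blue (a joint): angle of the blue cam (rad): 0 open, handle along the rail; turns clockwise seen from above to its stop at 1.571, handle square to the rail. Vertical axis, friction 0.06 N m, stays where left. Its polished nose presses back on the hook's foot and so draws the arm (up to 14 mm) until the shoulder is tight on the rail; up to 0.3 N m at the end
- cam_blue_grip (a point): point in the cam's blue bar handle on the turning axis, 68 mm above the table, 30 mm behind the rail's front face and 24 mm to the +y side of the slot (4 mm to +y of the bay point). The bar points along the point's y, from 10 mm before the axis to 40 mm past it; 12 mm wide, 20 mm tall (56 to 76 mm above the table)
- bay_yellow (a point): where the yellow arm's origin belongs: on the rail's front face at the board's top, 20 mm to +y of the slot; axes as the rack's (rack y = 0 mm). A small yellow stripe on the board, 118 mm in front, marks it. With the cam open the arm is lowered in from above, x along the rack's x, shoulder 1 to 13 mm in front of the rail: its shank goes through the slot, its hook foot lands behind the cam
- bracket_yellow: loose wooden arm with a yellow dot, 160 g (may be absent). Shoulder 70 mm wide (y), x -14 to 0 mm; body 40 mm wide, x -80 to -14 mm, both 30 mm tall: grasp the body across its 40 mm. Steel L-hook, 24 mm tall: shank 12 mm wide at y = -20 mm, x 0 to 62, foot (x 54 to 62) reaching to y = +26 mm. Origin: middle of the shoulder's rear face (which meets the rail), underside; z up
- cam_yellow (a joint): angle of the yellow cam (rad): 0 open, handle along the rail; turns clockwise seen from above to its stop at 1.571, handle square to the rail. Vertical axis, friction 0.06 N m, stays where left. Its polished nose presses back on the hook's foot and so draws the arm (up to 14 mm) until the shoulder is tight on the rail; up to 0.3 N m at the end
- cam_yellow_grip (a point): point in the cam's yellow bar handle on the turning axis, 68 mm above the table, 30 mm behind the rail's front face and 24 mm to the +y side of the slot (4 mm to +y of the bay point). The bar points along the point's y, from 10 mm before the axis to 40 mm past it; 12 mm wide, 20 mm tall (56 to 76 mm above the table)
- bay_green (a point): where the green arm's origin belongs: on the rail's front face at the board's top, 20 mm to +y of the slot; axes as the rack's (rack y = -100 mm). A small green stripe on the board, 118 mm in front, marks it. With the cam open the arm is lowered in from above, x along the rack's x, shoulder 1 to 13 mm in front of the rail: its shank goes through the slot, its hook foot lands behind the cam
- bracket_green: loose wooden arm with a green dot, 160 g (may be absent). Shoulder 70 mm wide (y), x -14 to 0 mm; body 40 mm wide, x -80 to -14 mm, both 30 mm tall: grasp the body across its 40 mm. Steel L-hook, 24 mm tall: shank 12 mm wide at y = -20 mm, x 0 to 62, foot (x 54 to 62) reaching to y = +26 mm. Origin: middle of the shoulder's rear face (which meets the rail), underside; z up
- cam_green (a joint): angle of the green cam (rad): 0 open, handle along the rail; turns clockwise seen from above to its stop at 1.571, handle square to the rail. Vertical axis, friction 0.06 N m, stays where left. Its polished nose presses back on the hook's foot and so draws the arm (up to 14 mm) until the shoulder is tight on the rail; up to 0.3 N m at the end
- cam_green_grip (a point): point in the cam's green bar handle on the turning axis, 68 mm above the table, 30 mm behind the rail's front face and 24 mm to the +y side of the slot (4 mm to +y of the bay point). The bar points along the point's y, from 10 mm before the axis to 40 mm past it; 12 mm wide, 20 mm tall (56 to 76 mm above the table)
- straightedge: loose aluminium straightedge, plate 280 mm long (y), 52 mm wide, 5 mm thick, 200 g, with a black grip rib on top 150 mm long, 12 mm wide, 17 mm above the plate, its middle 34 mm behind the true edge. Origin: middle of the true edge, underside; the plate lies from x = -52 to 0 mm, the true edge (with the tick marks) faces its +x, z up
- edge_left (a point): point on the straightedge's true edge, 110 mm to +y of its middle, underside
- edge_right (a point): point on the straightedge's true edge, 110 mm to -y of its middle, underside
- bottle_a: small green bottle with a black cap, 27 mm across, 75 mm tall, 60 g, standing on the board in the way of the arms, on the -y half; origin under its middle, z along the bottle
- bottle_b: small green bottle with a black cap, 27 mm across, 75 mm tall, 60 g, standing on the board in the way of the arms, on the +y half; origin under its middle, z along the bottle
- tray: grey open tray fixed to the table, 120 mm (x) by 110 mm (y), 30 mm tall, walls and floor about 4 mm; origin under its centre
- mug: teal stoneware mug, a bystander, origin under its middle
- food_tub: white and red food tub, a bystander, origin under its middle
Not all that is in view belongs to the job. What is shaped like the bracket_blue but black or pink is not meant.

How it is judged:
By the outcome, as a careful person would: the job done as asked, in the order asked, and still so for the second after the job is handed in, with the robot touching nothing.
Of bracket_blue, bracket_yellow, bracket_green only 2 to 3 are there at a start; the rules pass over those that are not, and their reading is None.
At some moment in a run one of bracket_blue, bracket_yellow, bracket_green, straightedge may be knocked a few centimetres aside while the robot is not near it.
Once in a run the grip may slacken for a moment while it holds something.
It also fails if it takes over 210 s, if anything falls off the work surface, if the arm or the gripper's body presses on something with over 40 N, if the wrist force passes 120 N, or if a joint passes its speed limit or range.

## Working session

There is one attempt and no reset: what is moved stays moved. The work goes in short steps, Python scripts to look and compute and a tool call to move; the robot and the scene stay as the last step left them, time stands still between calls to the robot, and variables do not carry over. Pictures are saved under pics/ and viewed, at most 14 in all, crops included, and the job is handed in when it is done.

Besides the shell and the picture viewer there is one more tool, called as name(argument=value, ...) on one line, values as JSON. play_rows: Moves the arm, as the interface text tells. Its arguments: {"type":"object","properties":{"deltas":{"type":"array","items":{"type":"array","items":{"type":"number"}}}},"required":["deltas"]}

```bash
ls; mkdir -p pics
cat > h.py <<'E'
import numpy as np, cv2
from scipy.spatial.transform import Rotation as Ro
from plant import robot, imaging, order, nets
def snap(n,f=None):
    p,d=imaging.snapshot(n)
    if f: cv2.imwrite(f'pics/{f}.png',p[...,::-1])
    return p,d
def cloud(n,d):
    c=imaging.camera_info(n); v,u=np.indices(d.shape)
    x=(u-c['cx'])/c['fx'];y=(v-c['cy'])/c['fy']
    P=np.stack([x*d,y*d,d],-1)
    return (P-c['t'])@np.array(c['R'])
E
python3 - <<'E'
from h import *
for n in('scene','side'):
    p,d=snap(n,n+'0'); c=imaging.camera_info(n)
    print(n,c['fx'],np.round(-np.array(c['R']).T@c['t'],3),np.round(np.array(c['R'])[2],2))
s=robot.state();print({k:np.round(v,3) for k,v in s.items()})
E
```

```text
pics
scene 531.3666752266228 [-0.327 -0.598  0.851] [ 0.63  0.47 -0.62]
side 520.3829232243968 [ 0.163 -1.09   0.892] [ 0.23  0.78 -0.58]
{'t': np.float64(0.1), 'joint_positions': array([-0.838,  0.502, -0.427,  1.551,  0.221,  1.138, -0.21 ]), 'qd': array([-0.   , -0.003, -0.   , -0.002, -0.   , -0.   , -0.   ]), 'joint_efforts': array([-1.1000e-02, -5.7081e+01, -5.8390e+00, -2.8175e+01,  1.0000e-02,
        6.0000e-03,  0.0000e+00]), 'position': array([0.294, 0.579, 0.23 ]), 'tcp_rot': array([-7.310e-01, -3.055e+00,  3.000e-03]), 'contact_force': array([ 0.008, -0.274, -0.496]), 'wrist_torque': array([-0.008, -0.05 ,  0.024]), 'finger_force': np.float64(0.0), 'width': np.float64(0.085)}
```

View pics/scene0.png

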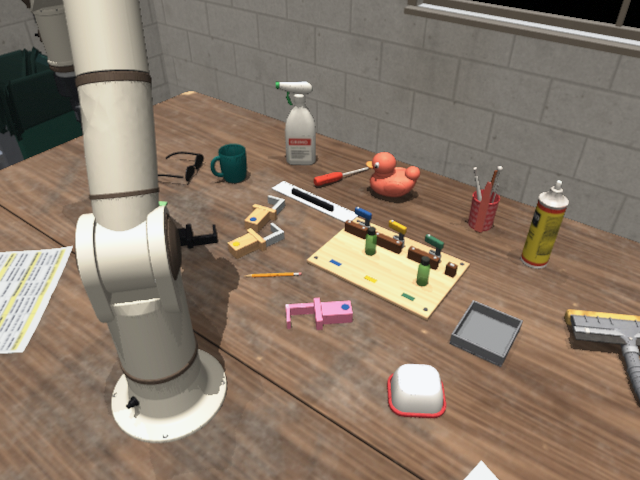

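View pics/side0.png

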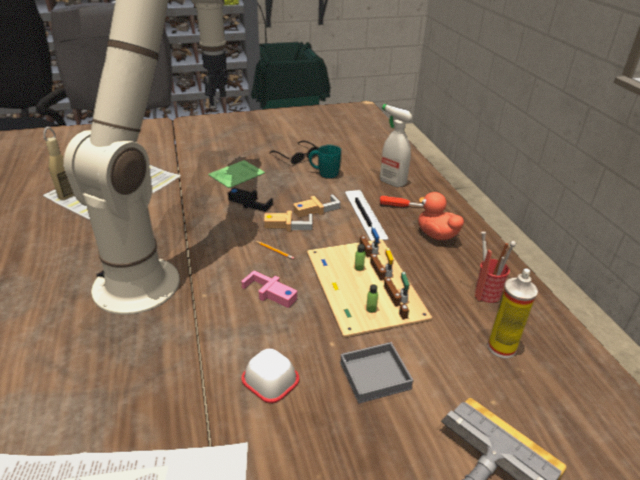

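Scene shows: board with rail and three cams around (395,255), bottles at (370,240) and (424,272), tray (487,330). Wooden arms are at (265,215) and (255,240), the straightedge at (320,203), and the pink and black arms are decoys. I'll run the nets and make a top-down rectified view from the depth.

Run:
```python
from h import *
out={}
for n in('scene','side'):
    p,d=snap(n); W=cloud(n,d); out[n]=(p,W,d)
    for l in('bracket_blue','straightedge','bottle_a','tray','mug','food_tub','cam_blue','cam_yellow','cam_green','rack'):
        for r in nets.regions_of(l,n)[:6]:
            m=r['region']&(d>0)
            if m.sum()<5 or r['p']<.3: continue
            q=W[m]; print(n,l,round(r['p'],2),r['extent'],np.round(np.median(q,0),3),np.round(np.percentile(q[:,2],95),3))
# top-down map 1mm/px: x .25-.8 up, y left
H=np.zeros((600,800,3),np.uint8);Z=np.full((600,800),-1.)
for n in out:
    p,W,d=out[n]; m=(d>0)&(W[...,2]<.12)&(W[...,2]>-.02)
    q=W[m];c=p[m]
    # world x 0.2..0.8 , y .5..-.3
    r=((0.8-q[:,0])*1000).astype(int);k=((0.45-q[:,1])*1000).astype(int)
    ok=(r>=1)&(r<599)&(k>=1)&(k<799)
    for dr in(0,1):
      for dk in (0,1):
        for a,b,z,cc in zip(r[ok]+dr,k[ok]+dk,q[ok,2],c[ok]):
            if z>Z[a,b]: Z[a,b]=z;H[a,b]=cc
cv2.imwrite('pics/top0.png',H[...,::-1]); np.savez('m0.npz',Z=Z,H=H)
```

```text
scene bracket_blue 0.97 [245.1, 194.4, 36.8, 37.1] [0.528 0.221 0.025] 0.033
scene bracket_blue 0.82 [176.8, 223.4, 39.3, 25.7] [0.345 0.296 0.023] 0.032
scene bracket_blue 0.64 [288.9, 296.7, 64.4, 33.5] [ 0.328 -0.13   0.026] 0.033
scene straightedge 0.67 [273.9, 180.7, 79.8, 43.0] [0.67  0.155 0.007] 0.023
scene bottle_a 0.69 [364.5, 224.0, 14.5, 31.6] [ 0.562 -0.093  0.055] 0.088
scene bottle_a 0.57 [416.6, 258.4, 13.5, 26.2] [ 0.539 -0.248  0.056] 0.088
scene tray 0.71 [451.6, 301.4, 73.8, 65.4] [ 0.496 -0.425  0.007] 0.031
scene mug 0.72 [212.5, 145.0, 34.0, 38.3] [0.622 0.438 0.065] 0.094
scene mug 0.68 [425.2, 236.1, 19.0, 21.6] [ 0.634 -0.23   0.068] 0.079
scene food_tub 0.78 [385.5, 362.8, 63.7, 55.7] [ 0.254 -0.386  0.044] 0.052
scene food_tub 0.43 [273.0, 182.9, 84.2, 39.7] [0.669 0.158 0.007] 0.023
scene cam_blue 0.61 [355.7, 206.5, 15.7, 19.8] [ 0.632 -0.027  0.065] 0.078
scene cam_yellow 0.75 [387.9, 221.0, 18.6, 25.6] [ 0.633 -0.13   0.066] 0.078
scene cam_green 0.54 [426.1, 235.4, 19.4, 23.4] [ 0.635 -0.226  0.061] 0.078
scene cam_green 0.37 [273.3, 179.6, 83.2, 44.5
[... 582 characters left out ...]
2.2, 9.5, 28.1] [ 0.567 -0.097  0.05 ] 0.086
side bottle_a 0.52 [364.2, 284.9, 14.1, 29.5] [ 0.544 -0.254  0.054] 0.087
side tray 0.9 [337.7, 344.8, 77.1, 61.3] [ 0.492 -0.424  0.005] 0.029
side tray 0.55 [242.4, 349.3, 57.0, 54.6] [ 0.27  -0.403  0.042] 0.051
side mug 0.93 [304.9, 143.2, 38.0, 36.4] [0.634 0.422 0.063] 0.09
side food_tub 0.63 [243.2, 347.6, 53.9, 55.8] [ 0.27  -0.403  0.042] 0.051
side cam_blue 0.53 [374.0, 224.4, 5.6, 30.9] [ 0.633 -0.038  0.06 ] 0.076
side cam_yellow 0.46 [382.2, 248.6, 13.9, 25.5] [ 0.634 -0.139  0.059] 0.076
side cam_green 0.71 [399.6, 271.3, 7.9, 32.4] [ 0.635 -0.24   0.061] 0.076
side rack 0.94 [307.6, 226.1, 121.4, 114.7] [ 0.561 -0.176  0.012] 0.044
```

View pics/top0.png

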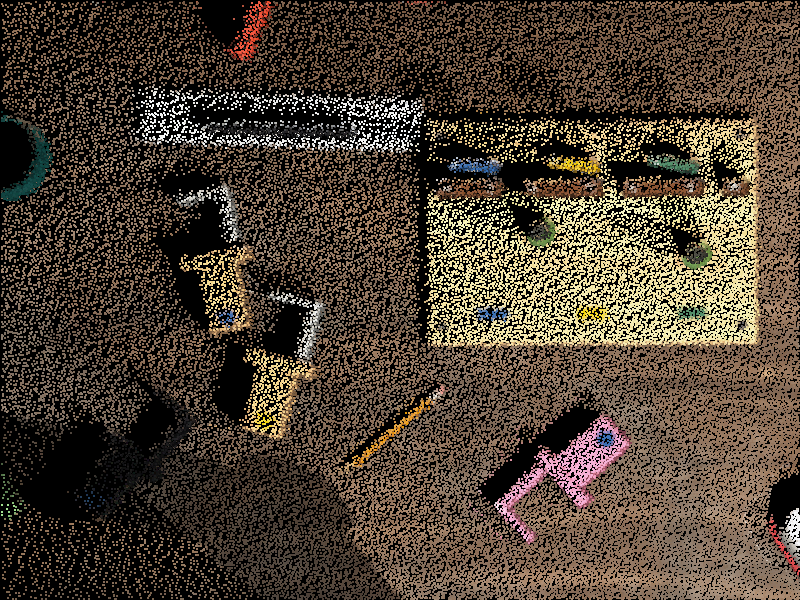

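The top view (1 mm/px, x=0.8-row, y=0.45-col) shows the rack nearly axis-aligned, with bays at columns 492/592/692. The blue arm is at (225,290) and the yellow at (275,395). No green arm is visible so far. Next I'll fit poses with templates and check the wrist view for a green arm.

```bash
cat >> h.py <<'E'
from scipy.spatial import cKDTree
from scipy.optimize import minimize
def rect(x0,x1,y0,y1,z,s=.002):
    X,Y=np.meshgrid(np.arange(x0+s/2,x1,s),np.arange(y0+s/2,y1,s));return np.c_[X.ravel(),Y.ravel(),np.full(X.size,z)]
BR=np.vstack([rect(-.014,0,-.035,.035,.03),rect(-.08,-.014,-.02,.02,.03),rect(0,.062,-.026,-.014,.024),rect(.054,.062,-.014,.026,.024)])
SE=np.vstack([rect(-.052,-.040,-.14,.14,.005),rect(-.028,0,-.14,.14,.005),rect(-.04,-.028,-.075,.075,.022)])
RK=np.vstack([rect(0,.016,a,b,.042) for a,b in((-.155,-.131),(-.109,-.031),(-.009,.069),(.091,.155))]+[rect(.024,.036,y+.004-.010,y+.004+.04,.076) for y in(.1,0,-.1)]+[rect(-.15,-.005,-.165,.165,.012,.004)])
def pts(cams=('scene','side')):
    o=[]
    for n in cams:
        p,d=snap(n);o.append(cloud(n,d)[(d>0)])
    return np.vstack(o)
def fit(P,T,g,rad,tol=.004):
    zs=np.unique(T[:,2]);g=np.array(g,float)
    Q=P[np.hypot(P[:,0]-g[0],P[:,1]-g[1])<rad]
    Q=np.vstack([np.c_[Q[abs(Q[:,2]-z)<tol][:,:2],np.full((abs(Q[:,2]-z)<tol).sum(),z)] for z in zs])
    sc=np.array([1,1,4.])   # layers separated
    def cost(v,c=.008):
        R=Ro.from_euler('z',v[2]).as_matrix();M=T@R.T+[v[0],v[1],0]
        a=cKDTree(Q*sc).query(M*sc)[0];b=cKDTree(M*sc).query(Q*sc)[0]
        return np.minimum(a,c).mean()+np.minimum(b,c).mean()
    best=None
    for da in(-.25,0,.25):
        r=minimize(cost,g+[0,0,da],method='Nelder-Mead',options=dict(initial_simplex=g+[0,0,da]+np.array([[0,0,0],[.01,0,0],[0,.01,0],[0,0,.15]]),xatol=1e-4,fatol=1e-6))
        if best is None or r.fun<best.fun:best=r
    return np.round(best.x,4),round(best.fun*1e3,2)
E
python3 - <<'E'
from h import *
P=pts()
print('rack',fit(P,RK,[.605,-.142,0],.22))
print('blue',fit(P,BR,[.54,.235,-.2+.35],.09))
print('yel',fit(P,BR,[.44,.17,-.25],.09))
print('se',fit(P,SE,[.705,.17,-.05],.17,.0025),fit(P,SE,[.655,.17,3.09],.17,.0025))
for n,g in(('a',(.544,-.246)),('b',(.567,-.094))):
    Q=P[(np.hypot(P[:,0]-g[0],P[:,1]-g[1])<.03)&(P[:,2]>.078)&(P[:,2]<.095)]
    print(n,np.round((Q.min(0)+Q.max(0))/2,4),np.round(np.ptp(Q,axis=0),3))
Q=P[(abs(P[:,0]-.49)<.1)&(abs(P[:,1]+.425)<.1)&(P[:,2]>.025)&(P[:,2]<.035)];print('tray',(np.percentile(Q,2,0)+np.percentile(Q,98,0))/2)
p,d=snap('wrist','wrist0');c=imaging.camera_info('wrist');print({k:np.round(v,3) for k,v in c.items()})
s=robot.state();print(s['position'],Ro.from_rotvec(s['tcp_rot']).as_matrix().round(3))
E
```

```text
rack (array([ 0.6066, -0.1404,  0.0105]), np.float64(3.86))
blue (array([0.5475, 0.2344, 0.2087]), np.float64(4.33))
yel (array([ 0.444 ,  0.1676, -0.2467]), np.float64(5.21))
se (array([ 0.7084,  0.1667, -0.046 ]), np.float64(7.06)) (array([0.6449, 0.1708, 3.0949]), np.float64(7.7))
a [ 0.5475 -0.246   0.0843] [0.022 0.021 0.012]
b [ 0.5696 -0.091   0.0846] [0.02  0.023 0.013]
tray [ 0.49036226 -0.42663166  0.02916014]
{'fx': np.float64(371.648), 'fy': np.float64(371.648), 'cx': np.float64(312.84), 'cy': np.float64(243.526), 'R': array([[ 0.452,  0.892,  0.   ],
       [ 0.848, -0.43 ,  0.309],
       [ 0.276, -0.139, -0.951]]), 't': array([-0.649, -0.041,  0.379])}
[0.29423759 0.5796019  0.23132387] [[-0.892  0.453 -0.   ]
 [ 0.453  0.892  0.   ]
 [ 0.     0.    -1.   ]]
```

View pics/wrist0.png

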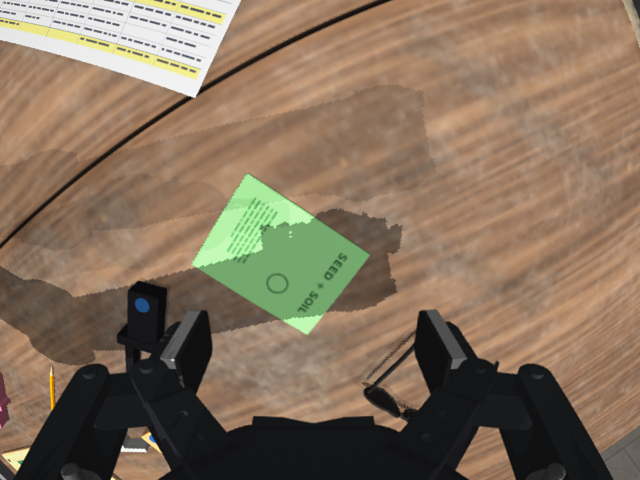

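play_rows(deltas=[[0, 0, -5.386, -10.64, -7.16, 0, 50], [0, 0, -5.386, -10.64, -7.16, 0, 50], [0, 0, -5.386, -10.64, -7.16, 0, 50], [0, 0, -5.386, -10.64, -7.16, 0, 50], [0, 0, -5.386, -10.64, -7.16, 0, 50], [0, 0, -5.386, -10.64, -7.16, 0, 50], [0, 0, -5.386, -10.64, -7.16, 0, 50], [0, 0, -5.386, -10.64, -7.16, 0, 50]])

```text
t: 2.15
position: [0.4533, 0.2947, 0.2313]
tcp_rot: [0.012, 3.14, -0.003]
contact_force: [0.3, -0.2, 0.0]
width: 0.0501
finger_force: 0.0
```

Run:
```python
from h import *
s=robot.state();print(s['t'],s['position'],s['joint_positions'].round(2) if hasattr(s['joint_positions'],'round') else s['joint_positions'],Ro.from_rotvec(s['tcp_rot']).as_matrix().round(4))
snap('wrist','wrist1')
```

```text
2.15 [0.45329401 0.29468715 0.23126915] [-0.25  0.31 -0.45  1.83  0.16  1.04  0.8 ] [[-1.      0.0079  0.0011]
 [ 0.0079  1.     -0.0021]
 [-0.0011 -0.0021 -1.    ]]
```

View pics/wrist1.png

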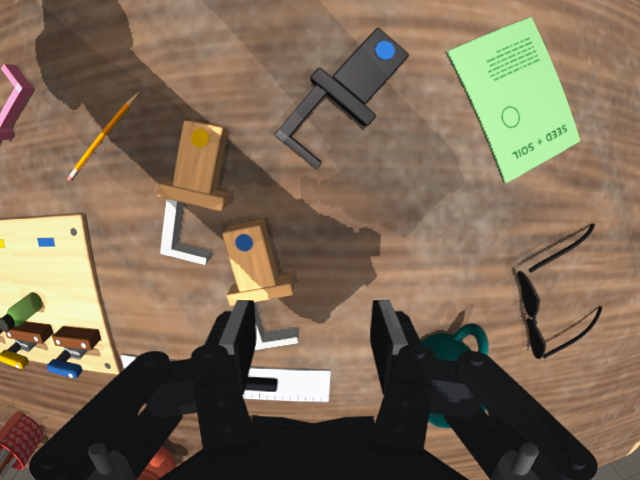

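The wrist view shows tick marks on the straightedge's lower edge (265-325,397), so its true edge faces +x. The yellow dot is at (200,137), the blue at (244,242), and there is no green arm.

play_rows(deltas=[[0, 0, 0, -3.9, -14, 0, 50], [0, 0, 0, -3.9, -14, 0, 50], [0, 0, 0, -3.9, -14, 0, 50], [0, 0, 0, -3.9, -14, 0, 50], [0, 0, 0, -3.9, -14, 0, 50], [0, 0, 0, -3.9, -14, 0, 50], [0, 0, 0, -3.9, -14, 0, 50], [0, 0, 0, -3.9, -14, 0, 50]])

```text
t: 3.0
position: [0.5491, -0.0556, 0.2313]
tcp_rot: [0.008, 3.141, -0.004]
contact_force: [-0.3, -0.1, -0.5]
width: 0.0499
finger_force: 0.0
```

play_rows(deltas=[[0, 0, 0, 0, -7.84, 0, 50], [0, 0, 0, 0, -7.84, 0, 50], [0, 0, 0, 0, -7.84, 0, 50], [0, 0, 0, 0, -7.84, 0, 50], [0, 0, 0, 0, -7.84, 0, 50], [0, 0, 0, 0, -7.84, 0, 50], [0, 0, 0, 0, -7.84, 3, 50], [0, 0, 0, 0, -7.84, 3, 50]])

```text
t: 3.8
position: [0.5482, -0.242, 0.1541]
tcp_rot: [0.008, -3.14, -0.004]
contact_force: [-1.0, 1.2, -0.6]
width: 0.05
finger_force: 0.0
```

play_rows(deltas=[[0, 0, 0, 0, 0, 0, 50], [0, 0, 0, 0, 0, 0, 50]])

```text
t: 4.0
position: [0.549, -0.2437, 0.1566]
tcp_rot: [-0.006, 3.142, 0.002]
contact_force: [0.3, 0.3, 0.6]
width: 0.0502
finger_force: 0.0
```

play_rows(deltas=[[0, 0, 0, 0.06, -0.08, 2, 50], [0, 0, 0, 0.06, -0.08, 3.6, 50], [0, 0, 0, 0.06, -0.08, 4.6, 50], [0, 0, 0, 0.06, -0.08, 4.6, 50], [0, 0, 0, 0.06, -0.08, 4.6, 50], [0, 0, 0, 0.06, -0.08, 4.6, 15], [0, 0, 0, 0.06, -0.08, 4.6, 15], [0, 0, 0, 0.06, -0.08, 4.6, 15]])

```text
t: 4.8
position: [0.549, -0.2487, 0.0441]
tcp_rot: [-0.001, 3.137, -0.002]
contact_force: [-0.4, 1.6, 7.6]
width: 0.0257
finger_force: 57.0
```

play_rows(deltas=[[0, 0, 0, 0, 0, 0, 15], [0, 0, 0, 0, 0, 0, 15], [0, 0, 0, 0, 0, 0, 15], [0, 0, 0, 0, 0, -1.5, 15], [0, 0, 0, 0, 0, -3, 15], [0, 0, 0, 0, 0, -4, 15], [0, 0, 0, 0, 0, -4, 15], [0, 0, 0, 0, 0, -4, 15]])

```text
t: 5.6
position: [0.547, -0.2488, 0.1426]
tcp_rot: [-0.0, 3.139, -0.002]
contact_force: [-0.0, 0.5, -1.3]
width: 0.0256
finger_force: 57.3
```

play_rows(deltas=[[0, 0, 0, 1.5, -3.5, 0, 15], [0, 0, 0, 3.1, -7.1, 0, 15], [0, 0, 0, 3.1, -7.1, 0, 15], [0, 0, 0, 3.1, -7.1, 0, 15], [0, 0, 0, 3.1, -7.1, 0, 15], [0, 0, 0, 3.1, -7.1, 1.5, 15], [0, 0, 0, 3.1, -7.1, 3, 15], [0, 0, 0, 3.1, -7.1, 3, 15]])

```text
t: 6.4
position: [0.4643, -0.4218, 0.0595]
tcp_rot: [0.0, -3.132, -0.014]
contact_force: [-1.3, 1.8, -1.5]
width: 0.0256
finger_force: 57.3
```

play_rows(deltas=[[0, 0, 0, 0, 0, 0.5, 15], [0, 0, 0, 0, 0, 1.1, 15], [0, 0, 0, 0, 0, 1.1, 15], [0, 0, 0, 0, 0, 1.1, 45], [0, 0, 0, 0, 0, 1.1, 45], [0, 0, 0, 0, 0, 1.1, 45], [0, 0, 0, 0, 0, 0, 45], [0, 0, 0, 0, 0, -2, 45]])

```text
t: 7.2
position: [0.4666, -0.4239, 0.1138]
tcp_rot: [0.001, -3.136, -0.008]
contact_force: [0.8, -0.3, 0.8]
width: 0.0452
finger_force: 0.0
```

play_rows(deltas=[[0, 0, 0, 0, 0, -2, 50], [0, 0, 0, 0, 0, -2, 50], [0, 0, 0, -4, 13.4, -2, 50], [0, 0, 0, -4, 13.4, -2, 50], [0, 0, 0, -4, 13.4, -2, 50], [0, 0, 0, -4, 13.4, -2, 50], [0, 0, 0, -4, 13.4, -2, 50], [0, 0, 0, -4, 13.4, -2, 50]])

```text
t: 8.0
position: [0.5555, -0.1367, 0.1671]
tcp_rot: [-0.0, 3.14, -0.001]
contact_force: [0.9, 0.1, -0.1]
width: 0.0504
finger_force: 0.0
```

play_rows(deltas=[[0, 0, 0, 0, 0, 0, 50], [0, 0, 0, 0, 0, 0, 50], [0, 0, 0, 0, 0, 0, 50]])

```text
t: 8.3
position: [0.5546, -0.14, 0.1666]
tcp_rot: [0.002, 3.141, -0.002]
contact_force: [-0.6, -1.2, -0.6]
width: 0.0499
finger_force: 0.0
```

Run:
```python
from h import *
P=pts()
for n,g in(('a',(.468,-.4266)),('b',(.567,-.094))):
    Q=P[(np.hypot(P[:,0]-g[0],P[:,1]-g[1])<.03)&(P[:,2]>.065)&(P[:,2]<.095)]
    print(n,len(Q),np.round((Q.min(0)+Q.max(0))/2,4) if len(Q) else 0)
s=robot.state();print(s['position'])
```

```text
a 190 [ 0.467  -0.4224  0.0741]
b 184 [ 0.5691 -0.0907  0.0777]
[ 0.55430687 -0.14068413  0.16635967]
```

play_rows(deltas=[[0, 0, 0, -0.6, 2, 0, 50], [0, 0, 0, -0.6, 2, 1, 50], [0, 0, 0, -0.6, 2, 3, 50], [0, 0, 0, -0.6, 2, 4.9, 50], [0, 0, 0, -0.6, 2, 4.9, 50], [0, 0, 0, -0.6, 2, 4.9, 50], [0, 0, 0, -0.6, 2, 4.9, 15], [0, 0, 0, -0.6, 2, 4.9, 15]])

```text
t: 9.2
position: [0.5725, -0.0891, 0.0472]
tcp_rot: [0.001, 3.136, -0.001]
contact_force: [-0.7, -0.2, 3.9]
width: 0.0246
finger_force: 58.4
```

play_rows(deltas=[[0, 0, 0, 0, 0, 0, 15], [0, 0, 0, 0, 0, 0, 15], [0, 0, 0, 0, 0, 0, 15], [0, 0, 0, 0, 0, 0, 15], [0, 0, 0, 0, 0, -1.5, 15], [0, 0, 0, 0, 0, -3, 15], [0, 0, 0, 0, 0, -4, 15], [0, 0, 0, 0, 0, -4, 15]])

```text
t: 10.0
position: [0.5736, -0.0889, 0.1498]
tcp_rot: [-0.0, 3.131, -0.003]
contact_force: [1.2, -0.8, -0.2]
width: 0.0245
finger_force: 59.2
```

play_rows(deltas=[[0, 0, 0, 0.5, -2, 0, 15], [0, 0, 0, 1, -4, 0, 15], [0, 0, 0, 1.5, -8, 0, 15], [0, 0, 0, 1.9, -13.4, 0, 15], [0, 0, 0, 1.9, -13.4, 0, 15], [0, 0, 0, 1.9, -13.4, 0, 15], [0, 0, 0, 1.9, -13.4, 0, 15], [0, 0, 0, 1.9, -13.4, 0, 15]])

```text
t: 10.8
position: [0.5182, -0.4325, 0.1438]
tcp_rot: [-0.016, -3.14, 0.009]
contact_force: [-0.6, 0.7, -1.1]
width: 0.0245
finger_force: 59.2
```

play_rows(deltas=[[0, 0, 0, 0, 0, 0, 15], [0, 0, 0, 0, 0, 0, 15], [0, 0, 0, 0, 0, 0, 15]])

```text
t: 11.1
position: [0.5234, -0.4211, 0.1439]
tcp_rot: [-0.005, 3.141, 0.002]
contact_force: [1.1, 0.4, -0.4]
width: 0.0246
finger_force: 59.2
```

play_rows(deltas=[[0, 0, 0, 0, 0, 2, 15], [0, 0, 0, 0, 0, 3.5, 15], [0, 0, 0, 0, 0, 4.1, 15], [0, 0, 0, 0, 0, 4.1, 15], [0, 0, 0, 0, 0, 4.1, 45], [0, 0, 0, 0, 0, 4.1, 45], [0, 0, 0, 0, 0, 4.1, 45], [0, 0, 0, 0, 0, 2.5, 45]])

```text
t: 11.9
position: [0.5185, -0.4206, 0.0762]
tcp_rot: [0.001, -3.133, -0.01]
contact_force: [-0.3, 0.7, -0.1]
width: 0.0449
finger_force: 0.0
```

play_rows(deltas=[[0, 0, 0, 0, 0, -2, 60], [0, 0, 0, 0, 0, -4, 60], [0, 0, 0, 0, 0, -5, 60], [0, 0, 0, 2, 10, -5, 60], [0, 0, 0, 3, 14, -5, 60], [0, 0, 0, 3, 14, -5, 60], [0, 0, 0, 3, 14, -5, 60], [0, 0, 0, 3, 14, -5, 60]])

```text
t: 12.7
position: [0.4696, -0.1773, 0.207]
tcp_rot: [0.0, 3.14, -0.001]
contact_force: [0.9, 0.1, 0.8]
width: 0.0602
finger_force: 0.0
```

play_rows(deltas=[[0, 0, 0, 0, 2, 0, 60], [0, 0, 0, 0, 4, 0, 60], [0, 0, 0, 0, 4, 0, 60], [0, 0, 0, 0, 4, 0, 60], [0, 0, 0, 0, 4, 0, 60]])

```text
t: 13.2
position: [0.4703, -0.0803, 0.2067]
tcp_rot: [0.002, 3.141, -0.001]
contact_force: [-0.6, 0.9, 0.1]
width: 0.0598
finger_force: 0.0
```

Run:
```python
from h import *
P=pts()
for n,g in(('a',(.468,-.424)),('b',(.523,-.422))):
    Q=P[(np.hypot(P[:,0]-g[0],P[:,1]-g[1])<.03)&(P[:,2]>.065)&(P[:,2]<.095)]
    print(n,len(Q),np.round((Q.min(0)+Q.max(0))/2,4) if len(Q) else 0)
print('rack',fit(P,RK,[.6066,-.1404,0],.22))
print('blue',fit(P,BR,[.5475,.234,.2],.09))
print('yel',fit(P,BR,[.444,.1676,-.25],.09))
print([robot.state()[k] for k in('t','position','tcp_rot','joint_positions')])
```

```text
a 191 [ 0.4656 -0.4212  0.074 ]
b 178 [ 0.5209 -0.4228  0.0743]
rack (array([ 0.6061, -0.141 ,  0.0088]), np.float64(3.68))
blue (array([0.5488, 0.2348, 0.2095]), np.float64(4.52))
yel (array([ 0.4435,  0.1687, -0.241 ]), np.float64(5.22))
[13.3, array([ 0.4701598 , -0.08076366,  0.20637641]), array([ 4.31647828e-03,  3.14142462e+00, -7.70364635e-04]), array([ 0.38702218,  0.20492778, -0.30658579,  2.00144338,  0.07639581,
        0.94571003,  1.60976779])]
```

play_rows(deltas=[[0, 0, 1, 1, 4, 0, 60], [0, 0, 2, 2, 8, 0, 60], [0, 0, 2.8, 2.68, 10.36, 0, 60], [0, 0, 2.8, 2.68, 10.36, 0, 60], [0, 0, 2.8, 2.68, 10.36, 0, 60], [0, 0, 2.8, 2.68, 10.36, 0, 60], [0, 0, 2.8, 2.68, 10.36, 0, 60], [0, 0, 2.8, 2.68, 10.36, 0, 60]])

```text
t: 14.1
position: [0.4036, 0.1788, 0.2061]
tcp_rot: [-0.385, -3.118, 0.001]
contact_force: [0.7, -0.6, 0.9]
width: 0.06
finger_force: 0.0
```

play_rows(deltas=[[0, 0, 0, 0, 0, 2, 60], [0, 0, 0, 0, 0, 4, 60], [0, 0, 0, 0, 0, 5, 60], [0, 0, 0, 0, 0, 5, 60], [0, 0, 0, 0, 0, 5, 60], [0, 0, 0, 0, 0, 5, 60]])

```text
t: 14.7
position: [0.4048, 0.1798, 0.0828]
tcp_rot: [0.385, 3.115, 0.002]
contact_force: [-0.3, 0.6, -0.1]
width: 0.0596
finger_force: 0.0
```

Run:
```python
from h import *
for i in range(3):
  snap('wrist','wrist2'); s=robot.state(); print(s['position'],s['tcp_rot'],s['width'],np.degrees(np.arctan2(*Ro.from_rotvec(s['tcp_rot']).as_matrix()[:2,1][::-1])))
```

```text
[0.40489142 0.1800488  0.08297533] [3.84145115e-01 3.11480000e+00 2.02828970e-03] 0.060104964435305545 75.93868886000584
[0.40474824 0.18016142 0.08294215] [3.83570846e-01 3.11480897e+00 2.03365230e-03] 0.06025891716459663 75.95954366107493
[0.40449553 0.18021113 0.08280941] [3.83050572e-01 3.11510219e+00 1.80680786e-03] 0.05999786526397203 75.97968122647319
```

View pics/wrist2.png

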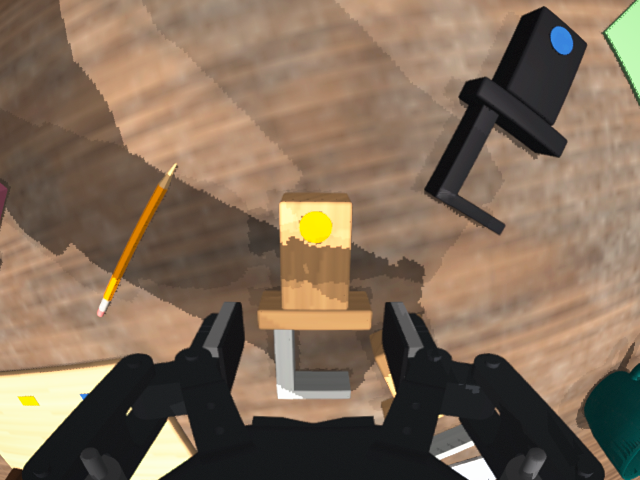

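The yellow arm is centred between the fingers and aligned (dot at 316,227). Next I'll descend, grip and lift.

play_rows(deltas=[[0, 0, 0, 0, 0, 1.5, 60], [0, 0, 0, 0, 0, 2.5, 60], [0, 0, 0, 0, 0, 2.95, 60], [0, 0, 0, 0, 0, 2.95, 60], [0, 0, 0, 0, 0, 2.95, 25], [0, 0, 0, 0, 0, 2.95, 25], [0, 0, 0, 0, 0, 2.95, 25], [0, 0, 0, 0, 0, 2.95, 25]])

```text
t: 15.65
position: [0.4041, 0.1807, 0.0089]
tcp_rot: [0.382, 3.116, 0.002]
contact_force: [-1.1, 0.2, 7.2]
width: 0.0389
finger_force: 61.4
```

play_rows(deltas=[[0, 0, 0, 0, 0, 0, 25], [0, 0, 0, 0, 0, 0, 25], [0, 0, 0, 0, 0, 0, 25]])

```text
t: 15.95
position: [0.4042, 0.1807, 0.0089]
tcp_rot: [0.382, 3.116, 0.002]
contact_force: [-1.4, 0.5, 7.3]
width: 0.0387
finger_force: 61.4
```

play_rows(deltas=[[0, 0, 0, 0, 0, -1, 25], [0, 0, 0, 0, 0, -2, 25], [0, 0, 0, 0, 0, -4, 25], [0, 0, 0, 0, 0, -5.2, 25], [0, 0, 0, 0, 0, -5.2, 25], [0, 0, 0, 0, 0, -5.2, 25], [0, 0, 0, 0, 0, -5.2, 25]])

```text
t: 16.65
position: [0.4022, 0.1793, 0.1367]
tcp_rot: [-0.383, -3.117, 0.002]
contact_force: [0.4, 1.1, -2.0]
width: 0.0388
finger_force: 61.1
```

play_rows(deltas=[[0, 0, -1, -3, -3.6, 0, 25], [0, 0, -2, -6, -7.2, 0, 25], [0, 0, -2.9, -9.09, -10.99, 0, 25], [0, 0, -2.9, -9.09, -10.99, 0, 25], [0, 0, -2.9, -9.09, -10.99, 0, 25], [0, 0, -2.9, -9.09, -10.99, 0, 25], [0, 0, -2.9, -9.09, -10.99, 0, 25], [0, 0, -2.9, -9.09, -10.99, 0, 25]])

```text
t: 17.45
position: [0.5575, -0.1498, 0.1353]
tcp_rot: [-0.001, -3.14, 0.005]
contact_force: [-1.1, -0.0, -1.7]
width: 0.039
finger_force: 61.1
```

play_rows(deltas=[[0, 0, 0, 0, 0, 0, 25], [0, 0, 0, 0, 0, 0, 25], [0, 0, 0, 0, 0, 0, 25], [0, 0, 0, 0, 0, 0, 25]])

```text
t: 17.85
position: [0.5567, -0.1395, 0.1373]
tcp_rot: [0.019, -3.141, -0.001]
contact_force: [-0.4, 0.0, -1.5]
width: 0.0387
finger_force: 61.1
```

Run:
```python
from h import *
P=pts()
T=BR+[0,0,.125]
s=robot.state();print(s['position'],np.degrees(np.arctan2(*Ro.from_rotvec(s['tcp_rot']).as_matrix()[:2,1][::-1])),s['joint_positions'].round(2))
Q=P[(abs(P[:,0]-.66)<.03)&(abs(P[:,1]+.15)<.05)&(P[:,2]>.09)&(P[:,2]<.17)];print('hook',np.percentile(Q,[2,50,98],axis=0).round(4).tolist())
Q=P[(abs(P[:,0]-.6)<.02)&(abs(P[:,1]+.14)<.05)&(P[:,2]>.12)&(P[:,2]<.18)];print('should',np.percentile(Q,[1,50,99],axis=0).round(4).tolist())
snap('side','side1');p,d=snap('scene');cv2.imwrite('pics/sc1.png',cv2.resize(p[140:320,280:520,::-1],(720,540)))
```

```text
[ 0.55708588 -0.14030988  0.1376798 ] 90.62411632234111 [ 0.5   0.47 -0.38  1.83  0.22  0.88  1.6 ]
hook [[0.6308, -0.1696, 0.1295], [0.6524, -0.164, 0.1454], [0.6602, -0.1186, 0.154]]
should [[0.5807, -0.179, 0.1281], [0.5907, -0.167, 0.1502], [0.6196, -0.1103, 0.1607]]
```

View pics/sc1.png

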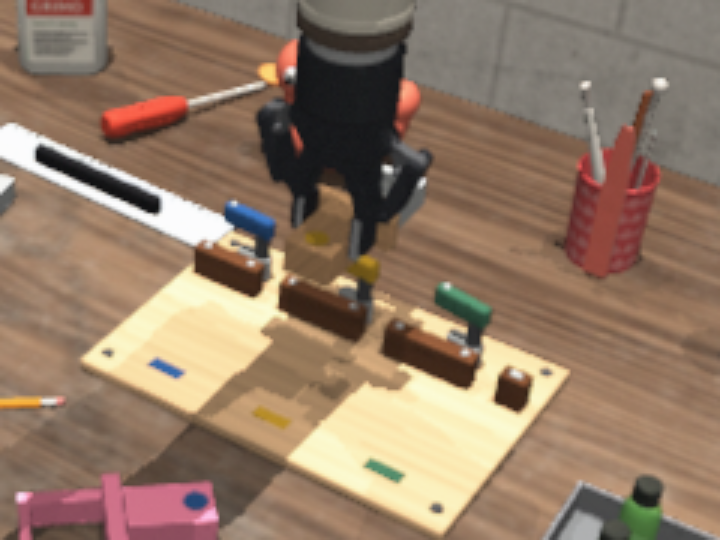

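play_rows(deltas=[[0, 0, 0, 0, 0.08, 1, 25], [0, 0, 0, 0, 0.08, 2, 25], [0, 0, 0, 0, 0.08, 3, 25], [0, 0, 0, 0, 0.08, 3.5, 25], [0, 0, 0, 0, 0.08, 4, 25], [0, 0, 0, 0, 0.08, 4.2, 25], [0, 0, 0, 0, 0.08, 4.2, 25], [0, 0, 0, 0, 0.08, 4.2, 25]])

```text
t: 18.85
position: [0.5579, -0.1396, 0.0333]
tcp_rot: [-0.014, 3.14, -0.0]
contact_force: [0.3, 0.2, -1.8]
width: 0.0389
finger_force: 61.1
```

play_rows(deltas=[[0, 0, 0, 0, 0, 0.2, 25], [0, 0, 0, 0, 0, 0.35, 25], [0, 0, 0, 0, 0, 0.35, 25], [0, 0, 0, 0, 0, 0.35, 25]])

```text
t: 19.25
position: [0.5571, -0.1395, 0.0237]
tcp_rot: [0.014, -3.141, -0.0]
contact_force: [0.1, -0.0, -1.7]
width: 0.0387
finger_force: 61.1
```

Run:
```python
from h import *
P=pts();s=robot.state();print(s['position'],s['contact_force'])
for n,b in(('hook',(.63,.68,-.2,-.1,.02,.05)),('should',(.58,.61,-.2,-.09,.035,.06))):
    Q=P[(P[:,0]>b[0])&(P[:,0]<b[1])&(P[:,1]>b[2])&(P[:,1]<b[3])&(P[:,2]>b[4])&(P[:,2]<b[5])]
    print(n,np.percentile(Q,[2,50,98],axis=0).round(4).tolist())
p,d=snap('side');cv2.imwrite('pics/sd2.png',cv2.resize(p[190:340,290:490,::-1],(800,600)))
```

```text
[ 0.55725255 -0.13950963  0.02385871] [-0.61979128  0.6610261  -0.70661971]
hook [[0.6306, -0.1698, 0.0206], [0.6448, -0.1463, 0.0346], [0.6598, -0.1196, 0.046]]
should [[0.5817, -0.1983, 0.0357], [0.5962, -0.161, 0.0418], [0.6095, -0.1028, 0.048]]
```

View pics/sd2.png

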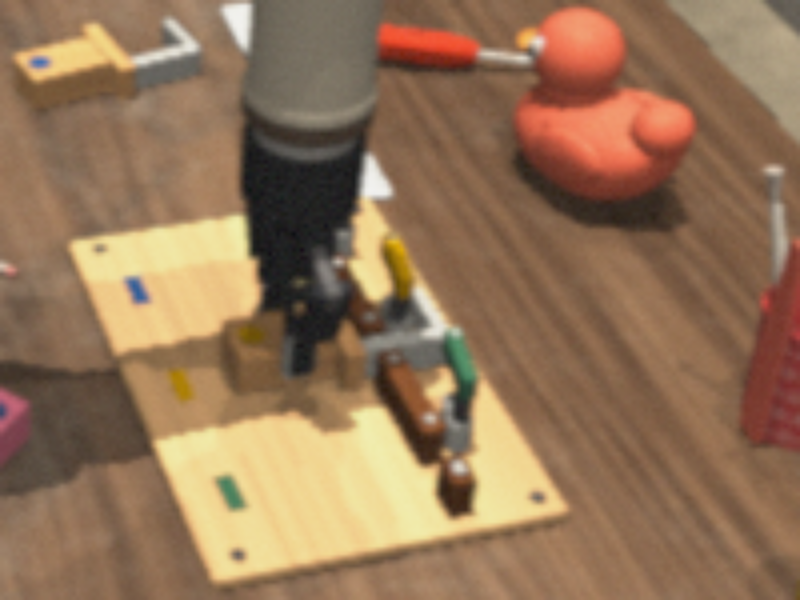

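play_rows(deltas=[[0, 0, 0, 0, 0, 0.11, 25], [0, 0, 0, 0, 0, 0.11, 25], [0, 0, 0, 0, 0, 0.11, 56], [0, 0, 0, 0, 0, 0.11, 56], [0, 0, 0, 0, 0, 0.11, 56], [0, 0, 0, 0, 0, 0.11, 56], [0, 0, 0, 0, 0, -1.5, 56], [0, 0, 0, 0, 0, -3, 56]])

```text
t: 20.2
position: [0.556, -0.1391, 0.0986]
tcp_rot: [0.014, -3.138, -0.002]
contact_force: [0.4, -0.5, 1.0]
width: 0.0561
finger_force: 0.0
```

play_rows(deltas=[[0, 0, 1.7, 0, 0, -2, 40], [0, 0, 3.4, 0, 0, -2, 40], [0, 0, 5.1, 0, 0, -2, 40], [0, 0, 6.8, 0, 0, -2, 40], [0, 0, 8.5, 0, 0, -2, 40], [0, 0, 10.2, 0, 0, -2, 40], [0, 0, 11.9, 0, 0, -2, 40], [0, 0, 12, 0, 0, -2, 40]])

```text
t: 21.0
position: [0.5571, -0.1393, 0.1489]
tcp_rot: [1.56, 2.727, -0.0]
contact_force: [0.5, -0.9, -0.1]
width: 0.04
finger_force: 0.0
```

play_rows(deltas=[[0, 0, 1.7, 0, 0, 0, 40], [0, 0, 3.4, 0, 0, 0, 40], [0, 0, 5.1, 0, 0, 0, 40], [0, 0, 6.1, 0, 0, 0, 40], [0, 0, 6.1, 0, 0, 0, 40], [0, 0, 6.1, 0, 0, 0, 40]])

```text
t: 21.6
position: [0.5571, -0.1394, 0.1487]
tcp_rot: [-2.216, -2.227, 0.0]
contact_force: [-0.4, -0.5, 1.0]
width: 0.0401
finger_force: 0.0
```

```bash
cat >> h.py <<'E'
def show():
    s=robot.state();print(round(s['t'],2),np.round(s['position'],4),'yaw',np.degrees(np.arctan2(*Ro.from_rotvec(s['tcp_rot']).as_matrix()[:2,1][::-1])).round(2),'j7',s['joint_positions'][6].round(2),'F',np.round(s['contact_force'],1),s['width'].round(4))
E
python3 - <<'E'
from h import *
P=pts()
print('rack',fit(P,RK,[.606,-.141,0],.22)); print('yel',fit(P-[0,0,.012],BR,[.599,-.141,0],.09),fit(P,BR+[0,0,.012],[.599,-.141,0],.09))
for y in(-.04,-.14,-.24):
    Q=P[(abs(P[:,0]-.637)<.03)&(abs(P[:,1]-y-.015)<.05)&(P[:,2]>.072)&(P[:,2]<.085)];print(np.percentile(Q,[2,98],axis=0).round(4).tolist())
show()
E
```

```text
rack (array([ 0.6057, -0.1432,  0.0068]), np.float64(4.25))
yel (array([ 0.5981, -0.1421,  0.0206]), np.float64(5.79)) (array([ 0.5981, -0.1421,  0.0206]), np.float64(5.79))
[[0.6275, -0.0468, 0.0725], [0.643, 0.0, 0.0791]]
[[0.6297, -0.1466, 0.0724], [0.644, -0.1012, 0.0792]]
[[0.6299, -0.2449, 0.0723], [0.6454, -0.2003, 0.0796]]Traceback (most recent call last):
  File "<stdin>", line 6, in <module>
  File "h.py", line 40, in show
    s=robot.state();print(round(s['t'],2),np.round(s['position'],4),'yaw',np.degrees(np.arctan2(*Ro.from_rotvec(s['tcp_rot']).as_matrix()[:2,1][::-1])).round(2),'j7',s['joint_positions'][6].round(2),'F',np.round(s['contact_force'],1),s['width'].round(4))
                                                                                                                                                                                                                                          ^^^^^^^^^^^^^^^^
AttributeError: 'float' object has no attribute 'round'
```

play_rows(deltas=[[0, 0, 0, 0.07, 1.6, 0, 40], [0, 0, 0, 0.07, 3.2, 0, 40], [0, 0, 0, 0.07, 3.2, 0, 40], [0, 0, 0, 0.07, 3.2, 0, 40], [0, 0, 0, 0.07, 3.2, 2, 40], [0, 0, 0, 0.07, 3.2, 3.3, 40], [0, 0, 0, 0.07, 3.2, 4, 40], [0, 0, 0, 0.07, 3.2, 4, 40]])

```text
t: 22.5
position: [0.634, -0.1376, 0.0461]
tcp_rot: [-2.218, -2.218, 0.005]
contact_force: [-0.4, 0.2, -0.1]
width: 0.0404
finger_force: 0.0
```

play_rows(deltas=[[0, 0, 0, 0, 0, 0, 40], [0, 0, 0, 0, 0, 0, 5], [0, 0, 0, 0, 0, 0, 5], [0, 0, 0, 0, 0, 0, 5], [0, 0, 0, 0, 0, 0, 5], [0, 0, 0, 0, 0, 0, 5]])

```text
t: 23.1
position: [0.6361, -0.1385, 0.0509]
tcp_rot: [-2.221, -2.221, 0.003]
contact_force: [-7.6, -0.5, 8.7]
width: 0.0111
finger_force: 59.1
```

play_rows(deltas=[[0, 0, 1.2, 0, 0, 0, 5], [0, 0, 2.4, 0, 0, 0, 5], [0, 0, 3.6, 0, 0, 0, 5], [0, 0, 4.8, 0, 0, 0, 5], [0, 0, 6, 0, 0, 0, 5], [0, 0, 7.2, 0, 0, 0, 5], [0, 0, 8.4, 0, 0, 0, 5], [0, 0, 9, 0, 0, 0, 5]])

```text
t: 23.9
position: [0.6337, -0.1374, 0.0509]
tcp_rot: [-2.901, -1.196, 0.008]
contact_force: [-15.6, 2.1, 16.4]
width: 0.0106
finger_force: 59.3
```

play_rows(deltas=[[0, 0, 1.2, 0, 0, 0, 5], [0, 0, 2.4, 0, 0, 0, 5], [0, 0, 3.6, 0, 0, 0, 5], [0, 0, 4.8, 0, 0, 0, 5], [0, 0, 6, 0, 0, 0, 5], [0, 0, 7.2, 0, 0, 0, 5], [0, 0, 7.2, 0, 0, 0, 5], [0, 0, 7.2, 0, 0, 0, 5]])

```text
t: 24.7
position: [0.6323, -0.1355, 0.0509]
tcp_rot: [-3.126, -0.247, 0.014]
contact_force: [-19.0, 6.8, 21.7]
width: 0.0108
finger_force: 59.3
```

```bash
sed -i "s/s\['width'\].round(4)/np.round(s['width'],4),'T',np.round(s['wrist_torque'],2)/" h.py; python3 -c "
from h import *
show()"
```

```text
24.7 [ 0.6323 -0.1355  0.0509] yaw -80.96 j7 -1.02 F [-19.    6.8  21.7] 0.0108 T [ 1.16  3.88 -0.07]
```

play_rows(deltas=[[0, 0, 0.3, -0.08, -0.04, -0.06, 5], [0, 0, 0.6, -0.15, -0.08, -0.12, 5], [0, 0, 1, -0.15, -0.08, -0.12, 5], [0, 0, 1.5, -0.15, -0.08, -0.12, 5], [0, 0, 2, -0.15, -0.08, -0.12, 5], [0, 0, 2.2, -0.15, -0.08, -0.12, 5], [0, 0, 2.2, -0.15, -0.08, -0.12, 5]])

```text
t: 25.4
position: [0.632, -0.1347, 0.0511]
tcp_rot: [-3.14, 0.051, 0.005]
contact_force: [-4.2, 3.6, -7.0]
width: 0.0108
finger_force: 63.5
```

```bash
python3 -c "
from h import *
show()"
```

```text
25.4 [ 0.632  -0.1347  0.0511] yaw -91.86 j7 -1.18 F [-4.2  3.6 -7. ] 0.0108 T [0.88 0.91 0.73]
```

play_rows(deltas=[[0, 0, -0.4, 0, 0, 0, 5], [0, 0, -0.4, 0, 0, 0, 40], [0, 0, -0.4, 0, 0, 0, 40], [0, 0, -0.4, 0, 0, 0, 40], [0, 0, -0.4, 0, 0, -1.5, 40], [0, 0, -0.4, 0, 0, -3, 40], [0, 0, -0.4, 0, 0, -5, 40], [0, 0, -0.4, 0, 0, -5, 40]])

```text
t: 26.2
position: [0.639, -0.1389, 0.1859]
tcp_rot: [3.139, -0.002, 0.025]
contact_force: [0.5, -0.6, -1.0]
width: 0.0402
finger_force: 0.0
```

play_rows(deltas=[[0, 0, 0, -2, -2, 0, 60], [0, 0, 0, -4, -4, 0, 60], [0, 0, 0, -6, -6, 0, 60], [0, 0, 0, -8, -6, 0, 60], [0, 0, 0, -8, -6, 0, 60], [0, 0, 0, -8, -6, 0, 60], [0, 0, 0, -8, -6, 0, 60], [0, 0, 0, -8, -6, 0, 60]])

```text
t: 27.0
position: [0.4354, 0.0132, 0.1779]
tcp_rot: [-3.141, 0.001, -0.006]
contact_force: [0.6, 0.1, -0.1]
width: 0.0598
finger_force: 0.0
```

Run:
```python
from h import *
P=pts();show()
print('yel',fit(P,BR+[0,0,.012],[.605,-.141,0],.09))
Q=P[(abs(P[:,0]-.65)<.05)&(abs(P[:,1]+.135)<.04)&(P[:,2]>.072)&(P[:,2]<.085)];print(np.percentile(Q,[2,98],axis=0).round(4).tolist())
Q=P[(abs(P[:,0]-.53)<.03)&(abs(P[:,1]+.142)<.025)&(P[:,2]>.036)&(P[:,2]<.048)];print('front',np.percentile(Q,[1,99],axis=0).round(4).tolist())
print('blue',fit(P,BR,[.5488,.2348,.2],.09))
print('se',fit(P,SE,[.7084,.1667,-.046],.17,.0025))
p,d=snap('side');cv2.imwrite('pics/sd3.png',cv2.resize(p[190:340,290:490,::-1],(800,600)))
```

```text
27.1 [0.4351 0.0128 0.1774] yaw -90.09 j7 -1.58 F [ 0.2  0.3 -1.5] 0.0602 T [-0.01 -0.06 -0.07]
yel (array([ 0.6067, -0.145 ,  0.0152]), np.float64(5.61))
[[0.6247, -0.145, 0.0721], [0.6726, -0.1321, 0.0788]]
front [[0.524, -0.1662, 0.0363], [0.5597, -0.1243, 0.0465]]
blue (array([0.5483, 0.2343, 0.2031]), np.float64(4.17))
se (array([ 0.7079,  0.1672, -0.0373]), np.float64(7.18))
```

View pics/sd3.png

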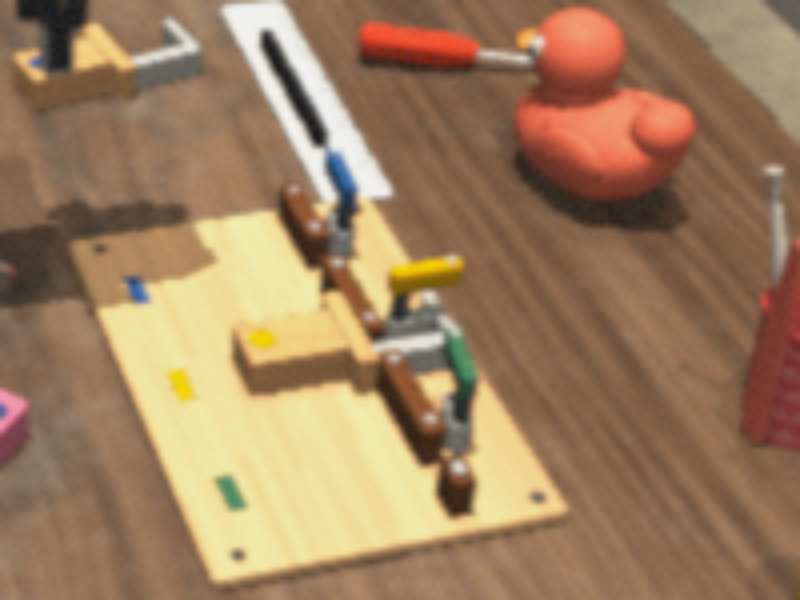

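Yellow arm is tight and its handle square at (427,272). Next is the blue arm.

play_rows(deltas=[[0, 0, -1, 1, -3, 0, 60], [0, 0, -2, 2, -6, 0, 60], [0, 0, -2.35, 2.9, -8.51, 0, 60], [0, 0, -2.35, 2.9, -8.51, 0, 60], [0, 0, -2.35, 2.9, -8.51, 0, 60], [0, 0, -2.35, 2.9, -8.51, 0, 60], [0, 0, -2.35, 2.9, -8.51, 0, 60], [0, 0, -2.35, 2.9, -8.51, 0, 60]])

```text
t: 27.95
position: [0.5058, 0.2244, 0.1763]
tcp_rot: [3.124, 0.318, -0.001]
contact_force: [0.2, -1.2, 0.2]
width: 0.0599
finger_force: 0.0
```

play_rows(deltas=[[0, 0, 0, 0, 0, 1, 60], [0, 0, 0, 0, 0, 3, 60], [0, 0, 0, 0, 0, 4, 60], [0, 0, 0, 0, 0, 4, 60], [0, 0, 0, 0, 0, 4, 60], [0, 0, 0, 0, 0, 4, 60]])

```text
t: 28.55
position: [0.5072, 0.2262, 0.0787]
tcp_rot: [-3.124, -0.32, -0.005]
contact_force: [-0.2, 0.6, 0.3]
width: 0.06
finger_force: 0.0
```

Run:
```python
from h import *
show(); P=pts();print('blue',fit(P,BR,[.5488,.2348,.2],.09)); show()
```

```text
28.55 [0.5072 0.2262 0.0787] yaw -78.31 j7 -1.69 F [-0.2  0.6  0.3] 0.06 T [-0.02 -0.03  0.03]
blue (array([0.5487, 0.2353, 0.1853]), np.float64(4.18))
28.65 [0.5071 0.2268 0.0788] yaw -78.27 j7 -1.69 F [-0.3  0.3  0.7] 0.0598 T [0.01 0.04 0.05]
```

play_rows(deltas=[[0, 0, 0, 0, 0, 1.5, 60], [0, 0, 0, 0, 0, 2.4, 60], [0, 0, 0, 0, 0, 2.8, 60], [0, 0, 0, 0, 0, 2.8, 60], [0, 0, 0, 0, 0, 2.8, 25], [0, 0, 0, 0, 0, 2.8, 25], [0, 0, 0, 0, 0, 2.8, 25], [0, 0, 0, 0, 0, 2.8, 25]])

```text
t: 29.45
position: [0.5069, 0.2272, 0.0085]
tcp_rot: [-3.124, -0.322, -0.004]
contact_force: [-0.2, 0.2, 6.6]
width: 0.0387
finger_force: 62.5
```

play_rows(deltas=[[0, 0, 0, 0, 0, 0, 25], [0, 0, 0, 0, 0, 0, 25], [0, 0, 0, 0, 0, 0, 25]])

```text
t: 29.75
position: [0.507, 0.2272, 0.0086]
tcp_rot: [-3.124, -0.322, -0.005]
contact_force: [-1.1, 0.3, 8.2]
width: 0.0385
finger_force: 62.6
```

play_rows(deltas=[[0, 0, 0, 0, 0, -1, 25], [0, 0, 0, 0, 0, -2, 25], [0, 0, 0, 0, 0, -4, 25], [0, 0, 0, 0, 0, -5.2, 25], [0, 0, 0, 0, 0, -5.2, 25], [0, 0, 0, 0, 0, -5.2, 25], [0, 0, 0, 0, 0, -5.2, 25]])

```text
t: 30.45
position: [0.5043, 0.2259, 0.1355]
tcp_rot: [3.124, 0.322, -0.004]
contact_force: [-0.5, -0.8, -1.9]
width: 0.0387
finger_force: 61.7
```

Run:
```python
from h import *
show()
```

```text
30.45 [0.5043 0.2259 0.1355] yaw -78.23 j7 -1.71 F [-0.5 -0.8 -1.9] 0.0387 T [0.02 0.04 0.01]
```

play_rows(deltas=[[0, 0, 1, -0.05, 3, 0, 25], [0, 0, 2, -0.1, 6, 0, 25], [0, 0, 2.25, -0.16, 9, 0, 25], [0, 0, 2.25, -0.16, 10.88, 0, 25], [0, 0, 2.25, -0.16, 10.88, 0, 25], [0, 0, 2.25, -0.16, 10.88, 0, 25], [0, 0, 2.25, -0.16, 10.88, 0, 25], [0, 0, 2.25, -0.16, 10.88, 0, 25]])

```text
t: 31.25
position: [0.5557, -0.0411, 0.135]
tcp_rot: [-3.142, -0.012, 0.006]
contact_force: [0.0, 0.6, -2.8]
width: 0.0388
finger_force: 61.6
```

play_rows(deltas=[[0, 0, 0, 0, 0, 0, 25], [0, 0, 0, 0, 0, 0, 25], [0, 0, 0, 0, 0, 0, 25], [0, 0, 0, 0, 0, 0, 25]])

```text
t: 31.65
position: [0.5571, -0.0398, 0.1368]
tcp_rot: [-3.141, -0.017, -0.0]
contact_force: [0.6, 0.0, -1.7]
width: 0.0385
finger_force: 61.6
```

Run:
```python
from h import *
P=pts();show()
Q=P[(abs(P[:,0]-.66)<.03)&(abs(P[:,1]+.05)<.05)&(P[:,2]>.09)&(P[:,2]<.17)];print('hook',np.percentile(Q,[2,50,98],axis=0).round(4).tolist())
print(fit(P,BR+[0,0,.127],[.599,-.042,0],.09))
```

```text
31.75 [ 0.5571 -0.0403  0.1369] yaw -89.44 j7 -1.36 F [-0.5 -0.  -2.1] 0.0388 T [ 0.01  0.05 -0.02]
hook [[0.6311, -0.0698, 0.1281], [0.6532, -0.0639, 0.1456], [0.6645, -0.0182, 0.1545]]
(array([ 0.6002, -0.0422,  0.0143]), np.float64(4.75))
```

play_rows(deltas=[[0, 0, 0, -0.04, -0.08, 1, 25], [0, 0, 0, -0.04, -0.08, 2, 25], [0, 0, 0, -0.04, -0.08, 3, 25], [0, 0, 0, -0.04, -0.08, 3.5, 25], [0, 0, 0, -0.04, -0.08, 4, 25], [0, 0, 0, -0.04, -0.08, 4.2, 25], [0, 0, 0, -0.04, -0.08, 4.2, 25], [0, 0, 0, -0.04, -0.08, 4.2, 25]])

```text
t: 32.55
position: [0.5568, -0.0389, 0.0325]
tcp_rot: [-3.142, -0.014, -0.002]
contact_force: [0.2, -0.7, -1.5]
width: 0.0384
finger_force: 61.6
```

play_rows(deltas=[[0, 0, 0, 0, 0, 0.2, 25], [0, 0, 0, 0, 0, 0.35, 25], [0, 0, 0, 0, 0, 0.42, 25], [0, 0, 0, 0, 0, 0.42, 25]])

```text
t: 32.95
position: [0.5559, -0.0387, 0.021]
tcp_rot: [-3.141, -0.014, 0.001]
contact_force: [0.5, -0.3, -2.6]
width: 0.0394
finger_force: 61.6
```

Run:
```python
from h import *
P=pts();show();print(fit(P,BR+[0,0,.014],[.599,-.042,0],.09))
```

```text
33.05 [ 0.5561 -0.0387  0.0213] yaw -89.49 j7 -1.29 F [-0.1  0.1 -1.9] 0.0388 T [ 0.    0.08 -0.02]
(array([ 0.5992, -0.0405,  0.0141]), np.float64(7.37))
```

play_rows(deltas=[[0, 0, 0, 0, 0, 0.03, 25], [0, 0, 0, 0, 0, 0.03, 56], [0, 0, 0, 0, 0, 0.03, 56], [0, 0, 0, 0, 0, 0.03, 56], [0, 0, 0, 0, 0, 0.03, 56], [0, 0, 0, 0, 0, -1.5, 56], [0, 0, 0, 0, 0, -3, 56], [0, 0, 0, 0, 0, -4, 56]])

```text
t: 33.85
position: [0.557, -0.039, 0.1236]
tcp_rot: [3.141, 0.014, 0.003]
contact_force: [0.8, 0.3, 0.3]
width: 0.0556
finger_force: 0.0
```

play_rows(deltas=[[0, 0, -1.7, 0, 0, -1, 40], [0, 0, -3.4, 0, 0, -1, 40], [0, 0, -5.1, 0, 0, -1, 40], [0, 0, -6.8, 0, 0, -1, 40], [0, 0, -8.5, 0, 0, -1, 40], [0, 0, -10.2, 0, 0, -1, 40], [0, 0, -11.9, 0, 0, -1, 40], [0, 0, -12, 0, 0, -1, 40]])

```text
t: 34.65
position: [0.556, -0.0389, 0.1464]
tcp_rot: [-2.712, -1.585, -0.0]
contact_force: [-0.0, 0.1, -0.2]
width: 0.0404
finger_force: 0.0
```

play_rows(deltas=[[0, 0, -1.7, 0, 0, 0, 40], [0, 0, -3.4, 0, 0, 0, 40], [0, 0, -5.1, 0, 0, 0, 40], [0, 0, -6, 0, 0, 0, 40], [0, 0, -6, 0, 0, 0, 40], [0, 0, -6, 0, 0, 0, 40]])

```text
t: 35.25
position: [0.556, -0.0389, 0.1463]
tcp_rot: [-2.216, -2.226, -0.0]
contact_force: [0.3, 0.2, -0.2]
width: 0.04
finger_force: 0.0
```

Run:
```python
from h import *
P=pts();show();print(fit(P,BR+[0,0,.012],[.599,-.042,0],.09))
Q=P[(abs(P[:,0]-.637)<.03)&(abs(P[:,1]+.025)<.05)&(P[:,2]>.072)&(P[:,2]<.085)];print(np.percentile(Q,[2,98],axis=0).round(4).tolist())
```

```text
35.35 [ 0.5561 -0.0388  0.1463] yaw 0.35 j7 0.04 F [ 0.2 -0.5 -0.1] 0.0401 T [-0.01  0.01  0.02]
(array([ 0.6005, -0.0408,  0.0217]), np.float64(5.79))
[[0.6275, -0.0465, 0.0722], [0.6417, 0.001, 0.08]]
```

play_rows(deltas=[[0, 0, 0, 0.05, 1.6, 0, 40], [0, 0, 0, 0.05, 3.12, 0, 40], [0, 0, 0, 0.05, 3.12, 0, 40], [0, 0, 0, 0.05, 3.12, 0, 40], [0, 0, 0, 0.05, 3.12, 2, 40], [0, 0, 0, 0.05, 3.12, 3.2, 40], [0, 0, 0, 0.05, 3.12, 3.77, 40], [0, 0, 0, 0.05, 3.12, 3.77, 40]])

```text
t: 36.15
position: [0.6314, -0.0368, 0.0499]
tcp_rot: [-2.21, -2.228, 0.006]
contact_force: [-0.5, 0.3, -0.4]
width: 0.0398
finger_force: 0.0
```

play_rows(deltas=[[0, 0, 0, 0, 0, 0, 40], [0, 0, 0, 0, 0, 0, 5], [0, 0, 0, 0, 0, 0, 5], [0, 0, 0, 0, 0, 0, 5], [0, 0, 0, 0, 0, 0, 5], [0, 0, 0, 0, 0, 0, 5]])

```text
t: 36.75
position: [0.6355, -0.0369, 0.0542]
tcp_rot: [2.21, 2.23, 0.003]
contact_force: [-1.2, -0.3, 5.9]
width: 0.011
finger_force: 58.2
```

play_rows(deltas=[[0, 0, 1.2, 0, 0, 0, 5], [0, 0, 2.4, 0, 0, 0, 5], [0, 0, 3.6, 0, 0, 0, 5], [0, 0, 4.8, 0, 0, 0, 5], [0, 0, 6, 0, 0, 0, 5], [0, 0, 7.2, 0, 0, 0, 5], [0, 0, 8.4, 0, 0, 0, 5], [0, 0, 9, 0, 0, 0, 5]])

```text
t: 37.55
position: [0.6338, -0.0365, 0.0541]
tcp_rot: [-2.898, -1.21, -0.0]
contact_force: [-6.3, 0.7, 11.2]
width: 0.0105
finger_force: 60.0
```

```bash
python3 -c "
from h import *
show()"
```

```text
37.55 [ 0.6338 -0.0365  0.0541] yaw -44.67 j7 -0.61 F [-6.3  0.7 11.2] 0.0105 T [0.02 1.29 0.14]
```

play_rows(deltas=[[0, 0, 1.2, -0.05, -0.05, -0.05, 5], [0, 0, 2.4, -0.05, -0.05, -0.05, 5], [0, 0, 3.6, -0.05, -0.05, -0.05, 5], [0, 0, 4.8, -0.05, -0.05, -0.05, 5], [0, 0, 6, -0.05, -0.05, -0.05, 5], [0, 0, 7.2, -0.05, -0.05, -0.05, 5], [0, 0, 8.4, -0.05, -0.05, -0.05, 5], [0, 0, 9.4, -0.05, -0.05, -0.05, 5]])

```text
t: 38.35
position: [0.6329, -0.0348, 0.0542]
tcp_rot: [-3.139, 0.043, -0.001]
contact_force: [-0.3, 3.2, 2.3]
width: 0.0104
finger_force: 63.0
```

play_rows(deltas=[[0, 0, 0, 0, 0, 0, 5], [0, 0, 0, 0, 0, 0, 5], [0, 0, 0, 0, 0, 0, 5]])

```text
t: 38.65
position: [0.6329, -0.0349, 0.0542]
tcp_rot: [-3.139, 0.033, -0.001]
contact_force: [-1.9, 3.6, 5.5]
width: 0.0109
finger_force: 62.0
```

```bash
python3 -c "
from h import *
show()"
```

```text
38.65 [ 0.6329 -0.0349  0.0542] yaw -91.21 j7 -1.28 F [-1.9  3.6  5.5] 0.0109 T [0.86 0.48 0.71]
```

play_rows(deltas=[[0, 0, -0.3, 0, 0, 0, 5], [0, 0, -0.3, 0, 0, 0, 40], [0, 0, -0.3, 0, 0, 0, 40], [0, 0, -0.3, 0, 0, 0, 40], [0, 0, -0.3, 0, 0, -1.5, 40], [0, 0, -0.3, 0, 0, -3, 40], [0, 0, -0.3, 0, 0, -5, 40], [0, 0, -0.3, 0, 0, -5, 40]])

```text
t: 39.45
position: [0.6372, -0.0386, 0.1857]
tcp_rot: [3.141, -0.002, 0.02]
contact_force: [1.1, -0.0, -0.2]
width: 0.0399
finger_force: 0.0
```

play_rows(deltas=[[0, 0, -1.7, -1, -2, 0, 40], [0, 0, -3.4, -2, -4, 0, 40], [0, 0, -5.1, -4, -4, 0, 40], [0, 0, -6.8, -6, -4, 0, 40], [0, 0, -8.5, -8, -4, 0, 40], [0, 0, -10.2, -8, -4, 0, 40], [0, 0, -11.9, -8, -4, 0, 40], [0, 0, -12, -8, -4, 0, 40]])

```text
t: 40.25
position: [0.432, 0.0628, 0.1784]
tcp_rot: [-2.72, -1.573, -0.001]
contact_force: [1.0, 0.1, 0.4]
width: 0.0401
finger_force: 0.0
```

play_rows(deltas=[[0, 0, -1.7, 0, 0, 0, 40], [0, 0, -3.4, 0, 0, 0, 40], [0, 0, -5.1, 0, 0, 0, 40], [0, 0, -6, 0, 0, 0, 40], [0, 0, -6, 0, 0, 0, 40], [0, 0, -6, 0, 0, 0, 40]])

```text
t: 40.85
position: [0.4325, 0.0628, 0.1781]
tcp_rot: [2.227, 2.216, -0.0]
contact_force: [0.5, -0.6, 0.0]
width: 0.0402
finger_force: 0.0
```

Run:
```python
from h import *
P=pts();show()
print('b',fit(P,BR+[0,0,.012],[.606,-.042,0],.09),'y',fit(P,BR+[0,0,.012],[.606,-.142,0],.09))
for y in(-.04,-.14):
    Q=P[(abs(P[:,0]-.65)<.05)&(abs(P[:,1]-y)<.04)&(P[:,2]>.072)&(P[:,2]<.085)];print('cam',np.percentile(Q,[2,98],axis=0).round(4).tolist())
    Q=P[(abs(P[:,0]-.53)<.03)&(abs(P[:,1]-y)<.025)&(P[:,2]>.038)&(P[:,2]<.046)];print('front',np.percentile(Q,[.5,1,2],axis=0).round(4).tolist())
print('se',fit(P,SE,[.7084,.1667,-.046],.17,.0025))
Q=P[(abs(P[:,0]-.675)<.03)&(abs(P[:,1]-.167)<.15)&(P[:,2]>.017)&(P[:,2]<.03)];print('rib',len(Q),np.percentile(Q,[1,99],axis=0).round(4).tolist(),cv2.minAreaRect((Q[:,:2]*1000).astype(np.float32)))
p,d=snap('side');a=p[190:340,290:490,::-1]
p,d=snap('scene');cv2.imwrite('pics/m4.png',np.hstack([cv2.resize(a,(400,300)),cv2.resize(p[170:320,280:480,::-1],(400,300))]))
```

```text
40.95 [0.4324 0.063  0.1782] yaw -0.17 j7 -0.16 F [ 0.4 -0.4  0.3] 0.04 T [0.   0.04 0.02]
b (array([ 0.606 , -0.0428,  0.0109]), np.float64(5.61)) y (array([ 0.6068, -0.1446,  0.0146]), np.float64(6.05))
cam [[0.6262, -0.0456, 0.0722], [0.6728, -0.0305, 0.0792]]
front [[0.5231, -0.0645, 0.0381], [0.5237, -0.0645, 0.0382], [0.5238, -0.0636, 0.0383]]
cam [[0.627, -0.1451, 0.0723], [0.6721, -0.1324, 0.0801]]
front [[0.5241, -0.1649, 0.0381], [0.5246, -0.1649, 0.0382], [0.525, -0.1643, 0.0383]]
se (array([ 0.7079,  0.1664, -0.0533]), np.float64(7.18))
rib 272 [[0.6626, 0.0944, 0.0171], [0.6808, 0.239, 0.0259]] ((671.28466796875, 168.37338256835938), (153.28880310058594, 18.166208267211914), 88.71299743652344)
```

View pics/m4.png

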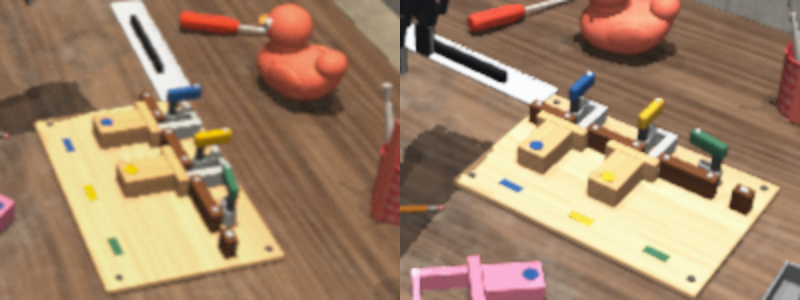

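Both arms are tight and both handles square. Next is the straightedge.

play_rows(deltas=[[0, 0, 0.5, 1, 2, 0, 40], [0, 0, 0.5, 2, 4, 0, 40], [0, 0, 0.5, 3, 6, 0, 40], [0, 0, 0.5, 4, 8, 0, 40], [0, 0, 0.5, 4.18, 9.64, 0, 40], [0, 0, 0.5, 4.18, 9.64, 0, 40], [0, 0, 0.5, 4.18, 9.64, 0, 40], [0, 0, 0.5, 4.18, 9.64, 0, 40]])

```text
t: 41.85
position: [0.6725, 0.1673, 0.1774]
tcp_rot: [-2.27, -2.171, 0.003]
contact_force: [-0.3, -0.8, 0.2]
width: 0.0402
finger_force: 0.0
```

play_rows(deltas=[[0, 0, 0, 0, 0, 1, 40], [0, 0, 0, 0, 0, 2, 40], [0, 0, 0, 0, 0, 2, 40], [0, 0, 0, 0, 0, 2, 40]])

```text
t: 42.25
position: [0.6722, 0.1674, 0.1286]
tcp_rot: [-2.269, -2.172, 0.002]
contact_force: [-0.4, 0.6, 0.2]
width: 0.0402
finger_force: 0.0
```

Run:
```python
from h import *
c=imaging.camera_info('wrist')
p,d=snap('wrist','w5');show()
# rectify onto plane z=.022 (rib top), 1 px = 0.5 mm, x .60-.76 up, y .32..0.02
x=np.linspace(.76,.58,360);y=np.linspace(.34,-.02,720)
X,Y=np.meshgrid(x,y,indexing='ij')
def rectify(z):
    Cc=np.stack([X,Y,np.full_like(X,z)],-1)@np.array(c['R']).T+c['t']
    th=np.arctan2(np.hypot(Cc[...,0],Cc[...,1]),Cc[...,2]);ph=np.arctan2(Cc[...,1],Cc[...,0])
    return cv2.remap(p,(c['cx']+c['fx']*th*np.cos(ph)).astype(np.float32),(c['cy']+c['fy']*th*np.sin(ph)).astype(np.float32),cv2.INTER_LINEAR)
cv2.imwrite('pics/w5r.png',rectify(.005)[...,::-1])
```

```text
42.3 [0.6733 0.1676 0.1297] yaw -2.5 j7 -0.21 F [-0.2  1.2  0.8] 0.0398 T [ 0.02 -0.07 -0.02]
```

View pics/w5r.png

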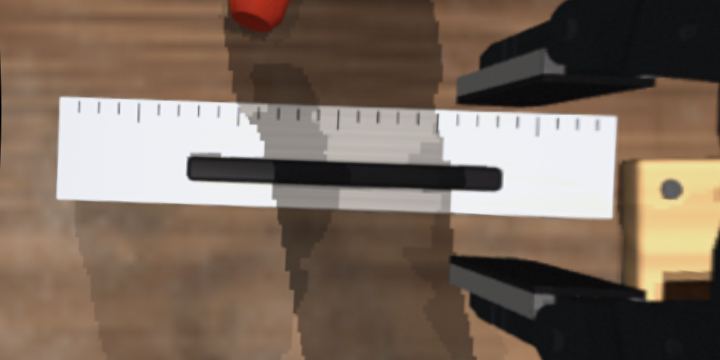

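The rectified wrist view shows the true edge (ticks) from (60,97) to (617,117). That puts its origin at about (0.7065, 0.171), yaw -2.1°. I'll grip the rib now.

play_rows(deltas=[[0, 0, -0.08, 0.16, 0, 0, 40], [0, 0, -0.08, 0.16, 0, 2, 40], [0, 0, -0.08, 0.16, 0, 3.5, 40], [0, 0, -0.08, 0.16, 0, 4.4, 40], [0, 0, -0.08, 0.16, 0, 4.75, 40], [0, 0, -0.08, 0.16, 0, 4.75, 40], [0, 0, -0.08, 0.16, 0, 4.75, 40]])

```text
t: 43.0
position: [0.675, 0.1722, 0.0115]
tcp_rot: [2.26, 2.18, 0.004]
contact_force: [0.1, 0.5, -0.8]
width: 0.04
finger_force: 0.0
```

play_rows(deltas=[[0, 0, 0, 0, 0, 0, 5], [0, 0, 0, 0, 0, 0, 5], [0, 0, 0, 0, 0, 0, 5], [0, 0, 0, 0, 0, 0, 5], [0, 0, 0, 0, 0, 0, 5], [0, 0, 0, 0, 0, 0, 5]])

```text
t: 43.6
position: [0.6747, 0.1721, 0.0117]
tcp_rot: [2.261, 2.18, 0.004]
contact_force: [-1.3, -0.1, 6.0]
width: 0.0101
finger_force: 61.8
```

```bash
python3 -c "
from h import *
show()"
```

```text
43.6 [0.6747 0.1721 0.0117] yaw -2.08 j7 -0.19 F [-1.3 -0.1  6. ] 0.0101 T [-0.09  0.23  0.02]
```

play_rows(deltas=[[0, 0, 0, 0, 0, -0.6, 5], [0, 0, 0, 0, 0, -1.5, 5], [0, 0, 0, 0, 0, -2.8, 5], [0, 0, 0, 0, 0, -4.2, 5], [0, 0, 0, 0, 0, -5.4, 5], [0, 0, 0, 0, 0, -6, 5], [0, 0, 0, 0, 0, -6, 5], [0, 0, 0, 0, 0, -6, 5]])

```text
t: 44.4
position: [0.6726, 0.1716, 0.1586]
tcp_rot: [-2.261, -2.18, 0.002]
contact_force: [-0.7, 0.2, -2.6]
width: 0.0106
finger_force: 60.8
```

play_rows(deltas=[[0, 0, 0, -0.5, -0.3, 0, 5], [0, 0, 0, -1.3, -0.7, 0, 5], [0, 0, -0.1, -2.4, -1.4, 0, 5], [0, 0, -0.2, -3.6, -2, 0, 5], [0, 0, -0.3, -4.8, -2.7, 0, 5], [0, 0, -0.4, -5.8, -3.3, 0, 5], [0, 0, -0.52, -6.3, -3.6, 0, 5], [0, 0, -0.52, -6.43, -3.66, 0, 5]])

```text
t: 45.2
position: [0.5744, 0.0126, 0.1581]
tcp_rot: [-2.213, -2.228, 0.004]
contact_force: [1.0, 0.3, -2.6]
width: 0.01
finger_force: 60.7
```

```bash
python3 -c "
from h import *
show()"
```

```text
45.2 [0.5744 0.0126 0.1581] yaw 0.38 j7 0.05 F [ 1.   0.3 -2.6] 0.01 T [ 0.03 -0.01  0.  ]
```

play_rows(deltas=[[0, 0, 0, -0.5, -0.3, 0, 5], [0, 0, 0, -1.4, -0.9, 0, 5], [0, 0, 0, -2.6, -1.7, 0, 5], [0, 0, 0, -3.8, -2.5, 0, 5], [0, 0, 0, -5, -3.2, 0, 5], [0, 0, 0, -5.9, -3.6, 0, 5], [0, 0, 0, -6.2, -3.78, 0, 5], [0, 0, 0, -6.2, -3.78, 0, 5]])

```text
t: 46.0
position: [0.483, -0.142, 0.1595]
tcp_rot: [2.213, 2.23, 0.0]
contact_force: [0.3, 0.3, -1.9]
width: 0.0101
finger_force: 60.7
```

play_rows(deltas=[[0, 0, 0, 0, 0, 1, 5], [0, 0, 0, 0, 0, 2.2, 5], [0, 0, 0, 0, 0, 3.4, 5], [0, 0, 0, 0, 0, 4.2, 5], [0, 0, 0, 0, 0, 4.5, 5], [0, 0, 0, 0, 0, 4.5, 5]])

```text
t: 46.6
position: [0.4831, -0.1397, 0.046]
tcp_rot: [-2.207, -2.232, 0.001]
contact_force: [-0.9, -0.1, -1.5]
width: 0.0101
finger_force: 60.7
```

Run:
```python
from h import *
P=pts();show()
for y0,y1 in((-.27,-.2),(-.08,-.02),(-.02,.02)):
    Q=P[(P[:,0]>.44)&(P[:,0]<.54)&(P[:,1]>y0)&(P[:,1]<y1)&(P[:,2]>.025)&(P[:,2]<.07)]
    if len(Q): print(y0,len(Q),np.percentile(Q,[2,50,98],axis=0).round(4).tolist())
p,d=snap('side');a=p[190:340,290:490,::-1]
p,d=snap('scene');cv2.imwrite('pics/m6.png',np.hstack([cv2.resize(a,(400,300)),cv2.resize(p[170:320,280:480,::-1],(400,300))]))
```

```text
46.7 [ 0.4842 -0.1408  0.0477] yaw 0.59 j7 0.43 F [ 0.9 -0.4 -1.2] 0.0102 T [-0.01 -0.   -0.01]
-0.27 1037 [[0.4657, -0.2686, 0.0362], [0.4882, -0.2342, 0.0402], [0.5178, -0.2013, 0.0574]]
-0.08 512 [[0.4639, -0.0783, 0.0331], [0.4912, -0.0472, 0.0407], [0.5369, -0.0218, 0.0567]]
-0.02 115 [[0.4646, -0.0191, 0.0361], [0.4877, -0.0104, 0.04], [0.5149, -0.0005, 0.0435]]
```

View pics/m6.png

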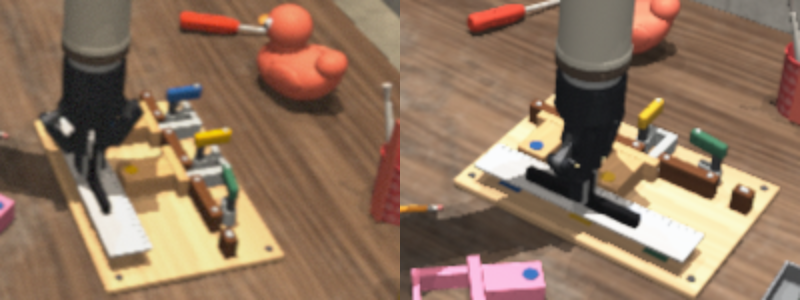

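play_rows(deltas=[[0, 0, 0, 0, 0, 0.4, 5], [0, 0, 0, 0, 0, 0.8, 5], [0, 0, 0, 0, 0, 0.94, 5], [0, 0, 0, 0, 0, 0.94, 5]])

```text
t: 47.2
position: [0.4824, -0.1412, 0.0236]
tcp_rot: [-2.211, -2.23, 0.0]
contact_force: [-3.4, 1.9, 7.3]
width: 0.0102
finger_force: 61.8
```

play_rows(deltas=[[0, 0, 0, 0, 0.05, 0, 5], [0, 0, 0, 0, 0.1, 0, 5], [0, 0, 0, 0, 0.15, 0, 5], [0, 0, 0, 0, 0.2, 0, 5], [0, 0, 0, 0, 0.2, 0, 5]])

```text
t: 47.7
position: [0.4826, -0.1412, 0.0235]
tcp_rot: [-2.207, -2.224, 0.008]
contact_force: [-14.7, 1.4, 22.1]
width: 0.0102
finger_force: 63.7
```

play_rows(deltas=[[0, 0, 0, 0, 0.04, 0, 5], [0, 0, 0, 0, 0.08, 0, 5], [0, 0, 0, 0, 0.08, 0, 5]])

```text
t: 48.0
position: [0.4826, -0.1412, 0.0235]
tcp_rot: [-2.205, -2.221, 0.01]
contact_force: [-18.9, 1.0, 28.1]
width: 0.0102
finger_force: 64.5
```

play_rows(deltas=[[0, 0, 0, 0, -0.1, -0.05, 5], [0, 0, 0, 0, -0.1, -0.1, 5], [0, 0, 0, 0, -0.1, -0.1, 5], [0, 0, 0, 0, -0.1, -0.1, 5]])

```text
t: 48.4
position: [0.4881, -0.1413, 0.0259]
tcp_rot: [2.211, 2.232, 0.0]
contact_force: [0.6, 0.7, -2.2]
width: 0.0101
finger_force: 60.7
```

Run:
```python
from h import *
show();P=pts()
Q=P[(P[:,1]>-.27)&(P[:,1]<-.2)&(P[:,0]>.44)&(P[:,0]<.54)&(P[:,2]>.014)&(P[:,2]<.02)];print('plate',len(Q),np.percentile(Q,[1,2,98,99],axis=0).round(4).tolist())
for y in(-.04,-.14):
    Q=P[(abs(P[:,0]-.53)<.03)&(abs(P[:,1]-y)<.018)&(P[:,2]>.03)&(P[:,2]<.044)];print('front',len(Q),np.percentile(Q,[.5,1,2],axis=0).round(4).tolist())
p,d=snap('side');a=p[225:305,300:400,::-1]
p,d=snap('scene');cv2.imwrite('pics/m7.png',np.hstack([cv2.resize(a,(400,320)),cv2.resize(p[220:300,310:410,::-1],(400,320))]))
```

```text
48.4 [ 0.4881 -0.1413  0.0259] yaw 0.54 j7 0.44 F [ 0.6  0.7 -2.2] 0.0101 T [ 0.04  0.   -0.02]
plate 638 [[0.4577, -0.269, 0.0141], [0.4616, -0.2684, 0.0142], [0.5343, -0.2021, 0.0199], [0.5366, -0.2012, 0.02]]
front 141 [[0.5227, -0.0579, 0.0301], [0.5229, -0.0577, 0.0302], [0.5233, -0.0574, 0.0305]]
front 203 [[0.5009, -0.1578, 0.0311], [0.5026, -0.1577, 0.0311], [0.5032, -0.1574, 0.0316]]
```

View pics/m7.png

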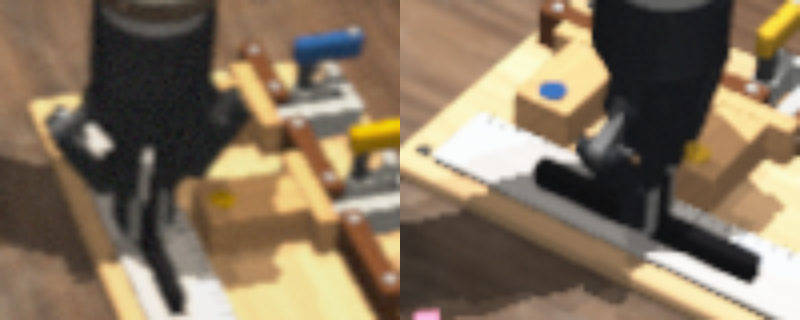

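play_rows(deltas=[[0, 0, 0, 0, 0.04, 0.03, 5], [0, 0, 0, 0, 0.08, 0.03, 5], [0, 0, 0, 0, 0.12, 0.03, 5], [0, 0, 0, 0, 0.12, 0.03, 5]])

```text
t: 49.0
position: [0.4908, -0.1414, 0.0253]
tcp_rot: [2.211, 2.231, 0.0]
contact_force: [-0.3, -0.3, -1.2]
width: 0.01
finger_force: 60.7
```

play_rows(deltas=[[0, 0, 0, 0, 0.03, 0, 5], [0, 0, 0, 0, 0.06, 0, 5], [0, 0, 0, 0, 0.06, 0, 5]])

```text
t: 49.3
position: [0.492, -0.1414, 0.0253]
tcp_rot: [-2.211, -2.231, -0.0]
contact_force: [-0.1, -0.2, -1.8]
width: 0.01
finger_force: 60.7
```

Edge now at about 0.526, still free. I'll continue in 1 mm steps.

play_rows(deltas=[[0, 0, 0, 0, 0.02, 0, 5], [0, 0, 0, 0, 0.04, 0, 5], [0, 0, 0, 0, 0.04, 0, 5]])

```text
t: 49.6
position: [0.4922, -0.1413, 0.0251]
tcp_rot: [-2.211, -2.23, 0.001]
contact_force: [-3.5, 1.3, -0.7]
width: 0.0102
finger_force: 60.9
```

play_rows(deltas=[[0, 0, 0, 0, 0.02, 0, 5], [0, 0, 0, 0, 0.04, 0, 5], [0, 0, 0, 0, 0.04, 0, 5]])

```text
t: 49.9
position: [0.4922, -0.1413, 0.0249]
tcp_rot: [-2.21, -2.229, 0.003]
contact_force: [-5.6, 0.1, 1.2]
width: 0.0101
finger_force: 61.1
```

play_rows(deltas=[[0, 0, 0, 0, 0.02, 0, 5], [0, 0, 0, 0, 0.04, 0, 5], [0, 0, 0, 0, 0.04, 0, 5]])

```text
t: 50.2
position: [0.4922, -0.1413, 0.0247]
tcp_rot: [-2.209, -2.228, 0.004]
contact_force: [-8.0, -0.3, 3.3]
width: 0.0104
finger_force: 61.3
```

play_rows(deltas=[[0, 0, 0, 0, 0, 0.03, 5], [0, 0, 0, 0, 0, 0.05, 5], [0, 0, 0, 0, 0, 0.05, 5]])

```text
t: 50.5
position: [0.4922, -0.1413, 0.0236]
tcp_rot: [-2.209, -2.227, 0.004]
contact_force: [-7.8, -0.3, 3.6]
width: 0.0102
finger_force: 61.5
```

```bash
python3 -c "
from h import *
show()"
```

```text
50.5 [ 0.4922 -0.1413  0.0236] yaw 0.47 j7 0.44 F [-7.8 -0.3  3.6] 0.0102 T [ 0.    1.69 -0.03]
```

play_rows(deltas=[[0, 0, 0, 0, 0, 0, 12], [0, 0, 0, 0, 0, 0, 20], [0, 0, 0, 0, 0, 0, 30], [0, 0, 0, 0, 0, 0, 30], [0, 0, 0, 0, 0, -1, 30], [0, 0, 0, 0, 0, -2.5, 30], [0, 0, 0, 0, 0, -4, 30], [0, 0, 0, 0, 0, -5.5, 30]])

```text
t: 51.3
position: [0.4955, -0.1414, 0.1632]
tcp_rot: [2.211, 2.231, 0.001]
contact_force: [0.2, 1.1, 0.4]
width: 0.0296
finger_force: 0.0
```

play_rows(deltas=[[0, 0, 0, 0, 0, -1, 30], [0, 0, 0, 1.2, 0, -1, 30], [0, 0, 0, 1.2, 0, -1, 30], [0, 0, 0, 1.2, 0, -1, 30], [0, 0, 0, 1.2, 0, -1, 30]])

```text
t: 51.8
position: [0.4947, -0.1119, 0.1864]
tcp_rot: [2.212, 2.231, -0.001]
contact_force: [-0.2, -0.1, -0.5]
width: 0.0302
finger_force: 0.0
```

Run:
```python
from h import *
c=imaging.camera_info('wrist')
p,d=snap('wrist','w8');show()
x=np.linspace(.68,.44,480);y=np.linspace(.03,-.33,720)
X,Y=np.meshgrid(x,y,indexing='ij')
Cc=np.stack([X,Y,np.full_like(X,.017)],-1)@np.array(c['R']).T+c['t']
th=np.arctan2(np.hypot(Cc[...,0],Cc[...,1]),Cc[...,2]);ph=np.arctan2(Cc[...,1],Cc[...,0])
r=cv2.remap(p,(c['cx']+c['fx']*th*np.cos(ph)).astype(np.float32),(c['cy']+c['fy']*th*np.sin(ph)).astype(np.float32),cv2.INTER_CUBIC)
cv2.imwrite('pics/w8r.png',r[...,::-1])
```

```text
51.85 [ 0.4946 -0.1121  0.1863] yaw 0.46 j7 0.28 F [-0.1  0.5 -0.4] 0.03 T [ 0.    0.03 -0.06]
```

View pics/w8r.png

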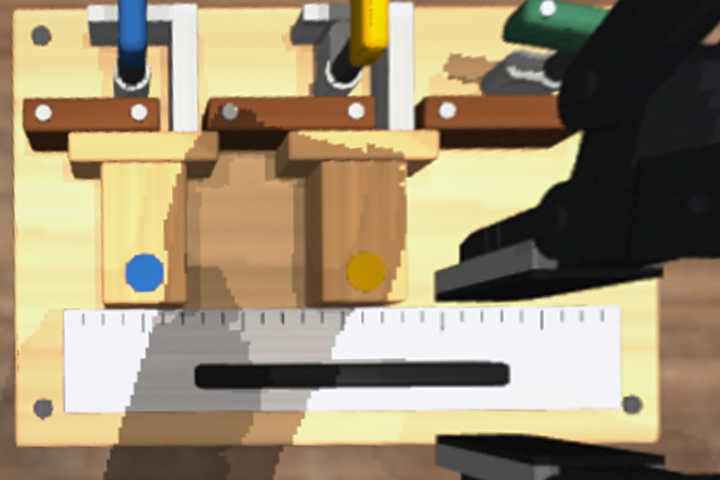

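The straightedge lies centred on the board (plate columns 64-620, board 15-658), close against both arms. I'll check the residual gap numerically.

Run:
```python
from h import *
r=cv2.imread('pics/w8r.png').astype(int)
for n,c in(('blueL',115),('blueR',135),('blue2',172),('yelL',325),('yel',365),('yelR',395),('mid',250),('left',85)):
    print(n,[tuple(r[k,c-4:c+5].mean(0).astype(int)) [0:3:2] for k in range(296,316)])
c=imaging.camera_info('wrist');print('cam',(-np.array(c['R']).T@c['t']).round(3))
# top edge of plate line fit
g=r[...,0]
for a in (range(70,100,5),range(200,300,10),range(420,440,5)):
    print([(k,295+int(np.argmax(np.diff(g[295:318,k-2:k+3].mean(1))))) for k in a])
```

```text
blueL [(np.int64(143), np.int64(242)), (np.int64(144), np.int64(242)), (np.int64(142), np.int64(242)), (np.int64(137), np.int64(244)), (np.int64(129), np.int64(245)), (np.int64(123), np.int64(247)), (np.int64(98), np.int64(209)), (np.int64(69), np.int64(154)), (np.int64(50), np.int64(113)), (np.int64(38), np.int64(87)), (np.int64(36), np.int64(84)), (np.int64(44), np.int64(84)), (np.int64(78), np.int64(104)), (np.int64(146), np.int64(161)), (np.int64(214), np.int64(218)), (np.int64(239), np.int64(238)), (np.int64(252), np.int64(247)), (np.int64(248), np.int64(242)), (np.int64(248), np.int64(241)), (np.int64(247), np.int64(241))]
blueR [(np.int64(157), np.int64(242)), (np.int64(157), np.int64(242)), (np.int64(156), np.int64(242)), (np.int64(153), np.int64(243)), (np.int64(142), np.int64(246)), (np.int64(125), np.int64(240)), (np.int64(106), np.int64(222)), (np.int64(76), np.int64(171)), (np.int64(51), np.int64(114)), (np.int64(34), np.int64(83)), (np.int64(36), np.int64(83)), (np.int64(43), np.int64(81)), (np.int64(97), np.int64(121)), (np.int64(172), np.int64(183)), (np.int64(227), n
[... 3553 characters left out ...]
72), np.int64(241)), (np.int64(173), np.int64(241)), (np.int64(175), np.int64(241)), (np.int64(176), np.int64(241)), (np.int64(175), np.int64(241)), (np.int64(178), np.int64(241)), (np.int64(185), np.int64(241)), (np.int64(209), np.int64(240)), (np.int64(235), np.int64(240)), (np.int64(249), np.int64(242)), (np.int64(246), np.int64(239)), (np.int64(237), np.int64(230)), (np.int64(229), np.int64(222)), (np.int64(227), np.int64(221))]
cam [ 0.494 -0.034  0.328]
[(70, 309), (75, 309), (80, 309), (85, 309), (90, 309), (95, 309)]
[(200, 309), (210, 309), (220, 308), (230, 308), (240, 308), (250, 307), (260, 307), (270, 308), (280, 308), (290, 308)]
[(420, 307), (425, 307), (430, 307), (435, 307)]
```

Run:
```python
from h import *
P=pts()
for g in((.466,-.422),(.521,-.423)):
    Q=P[(np.hypot(P[:,0]-g[0],P[:,1]-g[1])<.02)&(P[:,2]>.065)&(P[:,2]<.09)];print(len(Q))
Q=P[(P[:,0]>.44)&(P[:,0]<.53)&(P[:,1]>-.32)&(P[:,1]<.03)&(P[:,2]>.029)&(P[:,2]<.038)];print(np.percentile(Q,[2,98],axis=0).round(3).tolist())
print(order.finish_job())
```

```text
192
184
[[0.484, -0.215, 0.029], [0.528, -0.033, 0.038]]
the job is handed in; nothing more can be done
None
```

I handed the job in: both bottles are in the tray, the blue and yellow arms are hooked and cammed tight (I found no green arm), and the straightedge lies centred to about 3 mm and flush to about 0.2 mm by the last image; the verdict was not reported back to me.

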